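# Change the pots in the paint mixer and start it

### The job

Change the batch in the bench mixer: take the finished green pot out (push down, quarter turn anticlockwise, lift) and stand it in the drip tray, then load every other pot on the bench, any pot in any holder: lugs in the slots, push down against the spring, turn a quarter clockwise and let it spring up until locked home. Then shut the clear hood until it clicks on its catch and press the green start button fully down. Do not knock over the paint tin or the bottle that stand around.

Things in the scene. Friction and masses are not known exactly. Their poses are not given: they have to be found in the camera images.
- pot1 (a point): middle of the red paint pot (all pots are alike but for colour, and any one may be absent), on its axis 53.5 mm above its underside; z up, x along its turning bar. Closed round pot with a heavy steel foot, 107 mm tall, body 56 mm diameter, about 0.2 to 0.36 kg. Cap 60 mm diameter, its top 83 mm above the underside; on it a turning bar 52 mm long (x), 14 mm wide, 24 mm tall
- pot2 (a point): middle of the blue paint pot, as pot1. Every pot has two bayonet lugs on its foot, pointing along +x and -x in line with the bar, their tips 37 mm from the axis; each is 10 mm wide and lies 4 to 10 mm above the underside. A half turn gives the same pot
- pot3 (a point): middle of the cream paint pot, as pot1
- pot4 (a point): middle of the finished green pot, as pot1; it starts locked in the middle holder (holder2). To free it push it down 8 to 10 mm (about 10 N, less its weight), turn it 90 degrees anticlockwise seen from above keeping it down, and lift it straight out
- drip_tray_in (a point): centre of the inner floor of the steel drip tray, an open tray 170 mm (x) by 130 mm (y) outside, walls 4 mm thick and 18 mm high, the inner floor 4 mm above the bench; the green pot is to stand upright in it, inside the rim
- holder1 (a point): on the vertical axis of the bayonet holder nearest the control pod, at the top of its ring, 77 mm above the bench; three holders in a row 100 mm apart. Bore 62 mm. Two entry slots in the ring along this frame's +x and -x (red marks on the deck), 3 mm room each side of a lug: the pot goes in with its bar along x. Its underside meets a sprung plunger 9 mm below the ring's top
- holder2 (a point): middle holder, as holder1. From the plunger push the pot 13 to 16 mm further down (about 10 N, less the pot's weight; it stops at 16), keep it down while turning it 90 degrees clockwise seen from above (a stop ends the turn near 95), then let it rise: the spring lifts it about 8 mm and its lugs enter notches under the red dots
- holder3 (a point): holder farthest from the pod, as holder1. A locked pot has its bar along the holder's y and cannot turn back; its underside is 15 mm below the ring's top, so the pot's middle is 38.5 mm above the holder point (6 mm lower than when it just stands on the plunger)
- hood (a joint): angle of the clear hood, rad: 0 shut, about 2.0 standing open behind the holders. The hinge is stiff and the hood stays where it is left (5 to 8 N at the handle moves it). A roller catch resists from 0.12 rad down (7 to 11 N pressed on the hood's front edge) and snaps it shut once past 0.05 rad
- hood_hinge (a point): middle of the hood's hinge line, 145 mm above the bench, in a frame fixed to the mixer: x to its back, y along the hinge towards the pod. The case spans x -185 to +40, y -185 to +253 mm from here; its rim is 145 mm and its pod 150 mm above the bench. Holders at x = -100 mm. Hood 175 mm deep from the hinge, 366 wide, 40 high
- hood_handle (a point): middle of the round steel handle bar on the hood's front, 10 mm thick, 100 mm long along the hinge's y, 35 mm off the hood's front face on a post at each end. It turns about the hinge: at hood angle a it lies at x = -0.210 cos a + 0.020 sin a, z = 0.210 sin a + 0.020 cos a (m) from hood_hinge
- start (a joint): travel of the green start button, m: 0 released, 0.006 fully pressed (5 N); it springs back
- start_top (a point): centre of the top face of the green start button, 30 mm diameter, 18 mm above the top of the mixer's control pod; pressed straight down
- paint_tin: bystander: round steel paint tin, red label, 96 mm diameter, 125 mm tall; origin in the middle of its underside, z up
- degreaser: bystander: white bottle with a yellow label and a red cap, 68 mm diameter, 190 mm tall; origin in the middle of its underside, z up
Mind the look-alikes: they are no part of the job. Leave any black look-alike of the part that bears pot3 alone.

How it is judged:
On the way, in this order (a step that is already met when the one before it is completed fails the run):
1. the green pot stands in the drip tray and every other pot is locked in a holder of the mixer (x of pot4 in the frame of drip_tray_in between -0.055 and 0.055 m and y of pot4 in the frame of drip_tray_in between -0.036 and 0.036 m and z of pot4 in the frame of drip_tray_in between 0.0475 and 0.0595 m and angle between pot4's own z axis and vertical below 0.1 rad and ((horizontal distance between pot1 and holder1 below 0.006 m and z of pot1 in the frame of holder1 between 0.0345 and 0.0425 m and angle between the x axis of pot1 and the y axis of holder1, either way round below 0.2 rad) or (horizontal distance between pot1 and holder2 below 0.006 m and z of pot1 in the frame of holder2 between 0.0345 and 0.0425 m and angle between the x axis of pot1 and the y axis of holder2, either way round below 0.2 rad) or (horizontal distance between pot1 and holder3 below 0.006 m and z of pot1 in the frame of holder3 between 0.0345 and 0.0425 m and angle between the x axis of pot1 and the y axis of holder3, either way round below 0.2 rad)) and ((horizontal distance between pot2 and holder1 below 0.006 m and z of pot2 in the frame of holder1 between 0.0345 and 0.0425 m and angle between the x axis of pot2 and the y axis of holder1, either way round below 0.2 rad) or (horizontal distance between pot2 and holder2 below 0.006 m and z of pot2 in the frame of holder2 between 0.0345 and 0.0425 m and angle between the x axis of pot2 and the y axis of holder2, either way round below 0.2 rad) or (horizontal distance between pot2 and holder3 below 0.006 m and z of pot2 in the frame of holder3 between 0.0345 and 0.0425 m and angle between the x axis of pot2 and the y axis of holder3, either way round below 0.2 rad)) and ((horizontal distance between pot3 and holder1 below 0.006 m and z of pot3 in the frame of holder1 between 0.0345 and 0.0425 m and angle between the x axis of pot3 and the y axis of holder1, either way round below 0.2 rad) or (horizontal distance between pot3 and holder2 below 0.006 m and z of pot3 in the frame of holder2 between 0.0345 and 0.0425 m and angle between the x axis of pot3 and the y axis of holder2, either way round below 0.2 rad) or (horizontal distance between pot3 and holder3 below 0.006 m and z of pot3 in the frame of holder3 between 0.0345 and 0.0425 m and angle between the x axis of pot3 and the y axis of holder3, either way round below 0.2 rad))), for 0.3 s.
2. the hood is shut on its catch (value of joint hood below 0.03 rad), for 0.3 s.
3. the start button is pressed fully down (value of joint start above 0.0045 m), for 0.05 s.
At the end, for the whole second after the job is handed in: Green pot upright in the drip tray (middle within 55 by 36 mm of the tray's centre, on its floor within 6 mm); every other pot locked in a holder (6 mm from its axis, bar within 0.2 rad of y, middle 34.5 to 42.5 mm above the point); hood below 0.03 rad; start pressed after that and released (all of step 1 and value of joint hood below 0.03 rad and value of joint start below 0.002 m); the robot touches nothing.
It fails at once if the paint tin is knocked over (angle between paint_tin's own z axis and vertical above 0.6 rad).
It fails at once if the degreaser is knocked over (angle between degreaser's own z axis and vertical above 0.6 rad).
Of pot_1, pot_2, pot_3 only 2 to 3 are there at a start; the rules pass over those that are not, and their reading is None.
At some moment in a run one of pot_1, pot_2, pot_3 may be knocked a few centimetres aside while the robot is not near it.
It also fails if it takes over 210 s, if anything falls off the work surface, if the arm or the gripper's body presses on something with over 40 N, if the wrist force passes 120 N, or if a joint passes its speed limit or range.

### The arm

A 6-joint arm with a two-finger parallel gripper is mounted at the origin on the work surface. World frame = base frame: x ahead of the robot, y to its left, z up, the work surface at z = 0. Lengths are in m, angles in rad, forces in N, time in s.
With the tool pointing down it reaches from about 0.2 to 0.875 m from the base axis. Payload 3.4 kg.
Tool frame: the origin (TCP) lies between the finger pads; the fingertips stand 17 mm ahead of it and the grasp point (between the pads) lies 2 mm behind it; z points along the fingers, x is the direction in which the jaws open and shut, and the axes are right-handed (so a half turn about z gives the same grasp; the last joint's range is limited). The gripper opens to 94 mm and grips with 3 to 60 N. Pads are 16 mm wide; open, the fingers measure 119 mm over their backs; the gripper's body (75 mm by 177 mm) begins 78 mm behind the grasp point.
Start: joints at [-1.362, 0.276, 1.505, -0, 1.361, -0.121], TCP at [0.186, -0.544, 0.222] pointing down, gripper open.
Joint ranges: [-2.89, 2.89], [-0.75, 2.08], [0.22, 2.7], [-1.18, 4.32], [0.11, 2.71], [-2.7, 2.7]. Speed limits (rad/s): [2.57, 2.57, 3.14, 3.14, 3.14, 3.14].

### API

Orientations are given as a unit quaternion [w, x, y, z].
In Python, from rig import env gives the robot as it stands.
- The arm moves only by the tool move_arm, never from a script. Its argument "series" is a list of rows, each a list of 6 numbers: the shift along the tool's x, y, z scaled (see below), then the turn, a rotation vector about the tool's x, y, z scaled (see below). A call has exactly 5 rows; each row shifts and turns the commanded pose from where the row before left it, along the tool's axes as they then stand; what a row does not reach is not made up. The controller multiplies each number of a shift by 50 mm and each number of a turn by 6 degrees. A row lasts 1/10 s, in which the tool goes at most 50 mm and 8.59 degrees, less where a joint would pass 70% of its speed; a pose out of reach is approached as far as the arm can. A call with a number of a shift or a turn outside -1 to 1 is refused whole. A call with a gripper value outside its range is refused whole. "claw" is the opening, from 0 (shut) to 1 (fully open), set as the call begins (left out, the last holds). The fingers move at their own pace and stop on an object; "force" is the grip in N (left out, the last holds). Time passes only in rows, so rows that do not move let the fingers close, or fill a call up. It gives the time, the measured TCP pose, the force and the opening at its end, in the units of the state.
- env.sense(): the state, without advancing time (a new reading comes with each control period).
- env.get_image(name): name is "side" or "top"; returns the picture (480x640x3 uint8, red, green, blue); there is no depth.
- env.camera_model(name): a dict with "fx", "fy", "cx", "cy" (pixels), "pose" (4x4, takes a point from camera to world coordinates). Camera axes: x right, y down, z forward; pixel columns grow to the right and rows downward; lengths in m; the calibration is good to about 2 mm. A picture is of the moment at which its call begins. camera_model takes no time and is no camera call.
- env.close_job(): hands the job in, once; it reports no verdict.
The state is a dict: "t": time; "joint_positions": joint angles; "qvel": joint speeds; "effort": joint torques, N m; "tool_pos": TCP position; "eef_rot": TCP orientation; "ft_force": force on the tool from outside, world axes, zero at the start; "moment": the same for the moment, N m; "gripper_width": opening from 0.0 (shut) to 1.0 (fully open).
Only numpy, scipy, OpenCV 4.12 (cv2) and the standard library are available. Lean on these libraries where they do the work, as an engineer would, in place of code of your own. Each camera call takes 0.05 s, during which the arm holds its last target. There are 200 camera calls.

## Working session

There is one attempt and no reset: what is moved stays moved. The work goes in short steps, Python scripts to look and compute and a tool call to move; the robot and the scene stay as the last step left them, time stands still between calls to the robot, and variables do not carry over. Pictures are saved under pics/ and viewed, about 12 in all and at most 16, crops included, and the job is handed in when it is done.

Besides the shell and the picture viewer there is one more tool, called after "Request:" in YAML: its name, and indented under it one key for each argument. move_arm: Moves the arm, as the interface text tells. Shifts and turns lie within -1 to 1; 1 stands for 50 mm of shift or 6 degrees of turn. Its arguments: {"type":"object","properties":{"series":{"type":"array","items":{"type":"array","items":{"type":"number","minimum":-1,"maximum":1}}},"claw":{"type":"number"},"force":{"type":"number"}},"required":["series"]}

```bash
ls; mkdir -p pics
python3 - <<'E'
from rig import env
import cv2,numpy as np
np.set_printoptions(precision=4,suppress=True)
print(env.sense())
for n in("side","top"):
    cv2.imwrite(f"pics/{n}0.png",env.get_image(n)[:,:,::-1]); m=env.camera_model(n); print(n,m)
E
```

```text
pics
{'t': 0.0, 'joint_positions': array([-1.362 ,  0.2766,  1.5061, -0.    ,  1.3607, -0.121 ]), 'qvel': array([ 0.0007,  0.0006,  0.0008,  0.0005, -0.0005, -0.0011]), 'effort': array([  0.0002, -40.4574, -23.7225,   0.0704,   0.0346,  -0.0001]), 'tool_pos': array([ 0.1861, -0.5435,  0.2216]), 'eef_rot': array([-0.0006,  0.8136, -0.5814, -0.0007]), 'ft_force': array([0.1424, 0.2919, 0.0306]), 'moment': array([ 0.0005,  0.0357, -0.0048]), 'gripper_width': 0.9992454520119107}
side {'fx': 623.3870448874396, 'fy': 623.3870448874396, 'cx': 317.85306917513213, 'cy': 233.33401153653637, 'pose': array([[-0.7316, -0.3581,  0.5801, -0.3041],
       [-0.6815,  0.359 , -0.6378,  0.9239],
       [ 0.0202, -0.8619, -0.5067,  0.8269],
       [ 0.    ,  0.    ,  0.    ,  1.    ]])}
top {'fx': 519.8124884174182, 'fy': 519.8124884174182, 'cx': 329.81202270249617, 'cy': 244.4298916236273, 'pose': array([[-0.0022, -0.9988,  0.0486,  0.4203],
       [-1.    ,  0.0022, -0.0004,  0.0343],
       [ 0.0003, -0.0486, -0.9988,  1.2875],
       [ 0.    ,  0.    ,  0.    ,  1.    ]])}
```

View pics/top0.png

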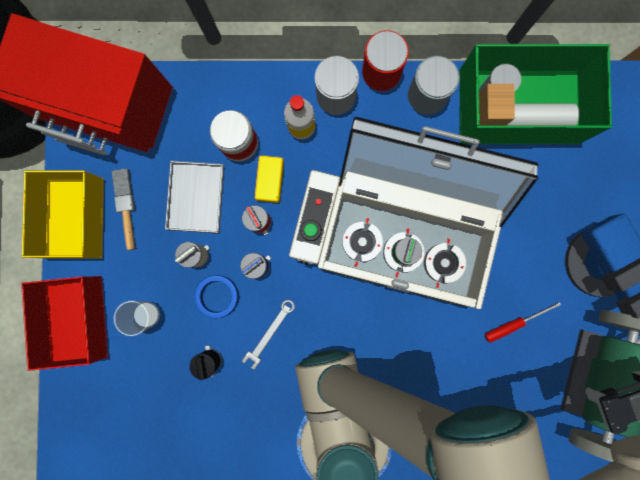

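View pics/side0.png

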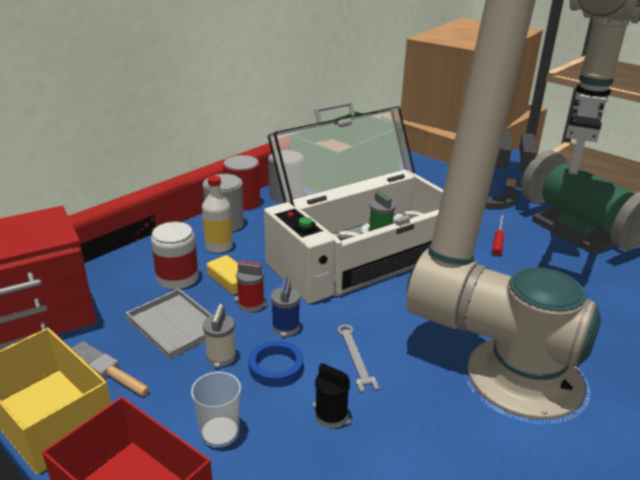

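Run:
```python
import cv2,numpy as np
a=cv2.imread("pics/top0.png")
c1=cv2.resize(a[150:290,155:285],None,fx=4,fy=4,interpolation=cv2.INTER_CUBIC)
c2=cv2.resize(a[110:310,285:545],None,fx=3,fy=3,interpolation=cv2.INTER_CUBIC)
cv2.imwrite("pics/c1.png",c1);cv2.imwrite("pics/c2.png",c2)
```

```text
(no output)
```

View pics/c1.png

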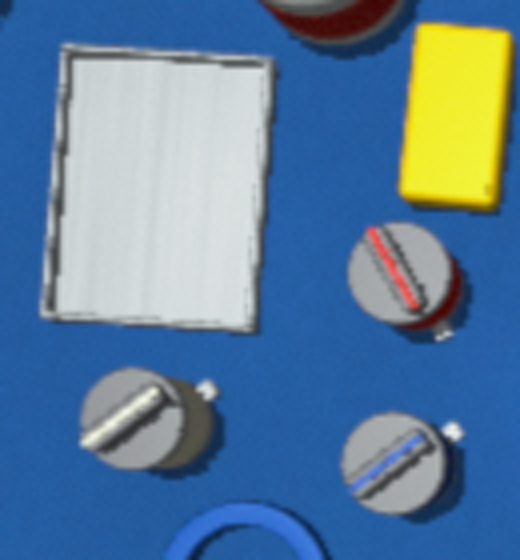

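View pics/c2.png

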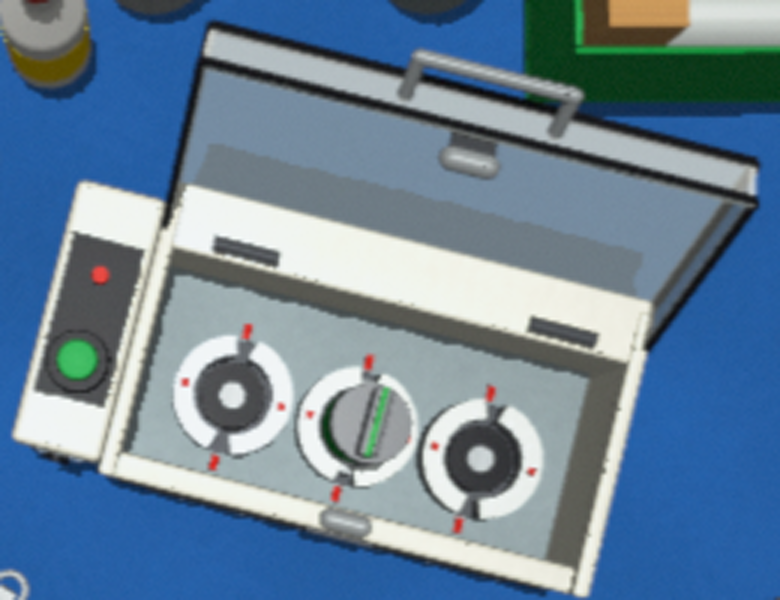

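Run:
```python
import cv2,numpy as np
a=cv2.imread("pics/top0.png");b=cv2.imread("pics/side0.png")
c1=cv2.resize(a[215:285,365:445],(480,420),interpolation=cv2.INTER_CUBIC)
c2=cv2.resize(b[180:250,330:440],(660,420),interpolation=cv2.INTER_CUBIC)
c2=c2[:,100:420]
cv2.imwrite("pics/c3.png",np.hstack([c1,c2]))
```

```text
(no output)
```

View pics/c3.png

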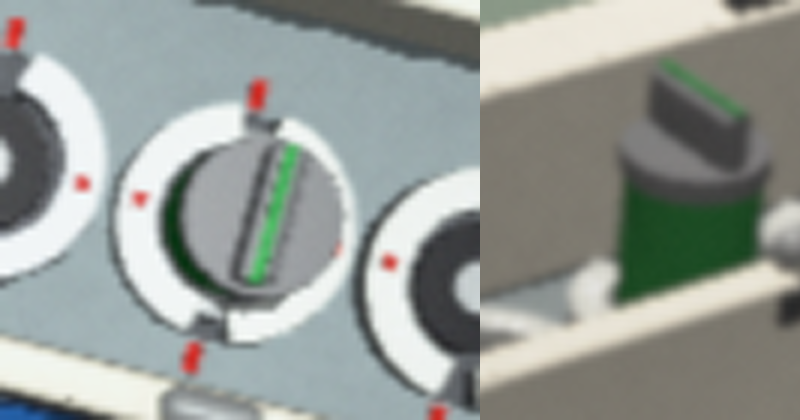

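```bash
cat > h.py <<'E'
import cv2,numpy as np
from rig import env
np.set_printoptions(precision=4,suppress=True)
C={n:env.camera_model(n) for n in("side","top")}
def ray(n,p):
    m=C[n];d=np.array([(p[0]-m["cx"])/m["fx"],(p[1]-m["cy"])/m["fy"],1.]);return m["pose"][:3,3],m["pose"][:3,:3]@d
def onz(n,p,z):
    o,d=ray(n,p);return o+d*(z-o[2])/d[2]
def proj(n,P):
    m=C[n];q=m["pose"][:3,:3].T@(np.asarray(P)-m["pose"][:3,3]);return np.array([m["fx"]*q[0]/q[2]+m["cx"],m["fy"]*q[1]/q[2]+m["cy"]])
def tri(p1,p2):
    (o1,d1),(o2,d2)=ray("top",p1),ray("side",p2)
    s,t=np.linalg.lstsq(np.c_[d1,-d2],o2-o1,rcond=None)[0];a,b=o1+s*d1,o2+t*d2;return (a+b)/2,np.linalg.norm(a-b)
def shot(n,f=None):
    im=env.get_image(n)
    if f: cv2.imwrite("pics/"+f,im[:,:,::-1])
    return im
def bars(im,box,test,n="top",amin=6):
    """colour blobs in box (x0,y0,x1,y1): centroid, pca ends, area"""
    x0,y0,x1,y1=box;c=im[y0:y1,x0:x1,::-1].copy()
    h=cv2.cvtColor(c,cv2.COLOR_BGR2HSV).astype(int);m=test(h[...,0],h[...,1],h[...,2]).astype(np.uint8)
    k,l,s,cen=cv2.connectedComponentsWithStats(m,connectivity=8);out=[]
    for i in range(1,k):
        if s[i,4]<amin: continue
        ys,xs=np.nonzero(l==i);P=np.c_[xs+x0,ys+y0].astype(float);q=P.mean(0);u=np.linalg.svd(P-q,full_matrices=False)[2][0]
        t=(P-q)@u;out.append((q,q+u*t.min(),q+u*t.max(),s[i,4]))
    return sorted(out,key=lambda o:-o[3])
E
python3 - <<'E'
from h import *
T=cv2.imread("pics/top0.png")[:,:,::-1];S=cv2.imread("pics/side0.png")[:,:,::-1]
def show(nm,im,box,test,n="top",z=None,k=4):
    for q,a,b,A in bars(im,box,test)[:k]:
        s=f"{nm} {n} c{q.round(1)} {a.round(1)} {b.round(1)} A{A}"
        if z: 
            Q,a,b=[onz(n,p,z) for p in(q,a,b)];d=b-a;s+=f" W{Q[:2].round(4)} len {np.linalg.norm(d):.3f} ang {np.degrees(np.arctan2(d[1],d[0]))%180:.1f}"
        print(s)
red=lambda h,s,v:((h<8)|(h>172))&(s>110)&(v>190)
red2=lambda h,s,v:((h<10)|(h>170))&(s>90)
blue=lambda h,s,v:(h>105)&(h<125)&(s>90)&(v>195)
cream=lambda h,s,v:(s<60)&(v>190)
green=lambda h,s,v:(h>50)&(h<80)&(s>100)&(v>130)
show("red",T,(240,200,275,240),red,z=.107)
show("blue",T,(238,248,275,282),blue,z=.107)
show("cream",T,(172,238,206,270),cream,z=.107)
show("green",T,(390,230,430,275),green,z=.172)
show("greenS",S,(360,180,400,215),green,"side")
show("dots",T,(335,215,470,290),red2,z=.077,k=12)
show("start",T,(300,220,322,240),green,z=.168)
show("startS",S,(290,210,320,235),green,"side")
m=((cv2.cvtColor(T[150:240,160:230,::-1].copy(),cv2.COLOR_BGR2HSV)[...,1]<80)).astype(np.uint8)
c=max(cv2.findContours(m,0,2)[0],key=cv2.contourArea);r=cv2.minAreaRect(c);print(r)
B=cv2.boxPoints(r)+[160,150];W=np.array([onz("top",p,.018) for p in B]);print(B,W,W.mean(0),np.linalg.norm(np.diff(W,axis=0),axis=1))
for k,n in((("tip"),"top"),): print(proj("top",[.1861,-.5435,.2216]))
E
```

```text
red top c[252.4 216.2] [247.1 206.9] [258. 226.] A40 W[0.5427 0.2102] len 0.050 ang 30.0
blue top c[255.2 262.1] [259.1 259.1] [251.8 264.7] A13 W[0.4381 0.2032] len 0.021 ang 127.7
blue top c[246.8 268.6] [249.8 265.8] [244. 271.] A12 W[0.4234 0.2224] len 0.018 ang 131.6
cream top c[184.4 253.8] [193.2 247.2] [175.4 260.5] A51 W[0.4572 0.3643] len 0.050 ang 127.0
green top c[410.1 250.8] [413.2 239. ] [407.3 261.1] A37 W[ 0.4606 -0.1384] len 0.049 ang 164.5
dots top c[355.8 263.8] [356.2 261.8] [355.4 266.1] A13 W[ 0.4341 -0.0267] len 0.010 ang 168.4
dots top c[366.9 219.9] [367.6 217.9] [366.2 222.1] A12 W[ 0.5364 -0.053 ] len 0.010 ang 161.8
dots top c[407.4 230.3] [408.4 228.2] [406.6 232.2] A12 W[ 0.5118 -0.1474] len 0.010 ang 155.3
dots top c[448.1 240.8] [448.4 238.9] [447.7 243. ] A12 W[ 0.487 -0.242] len 0.010 ang 169.9
dots top c[396.5 274. ] [396.9 272. ] [396.1 276. ] A12 W[ 0.4101 -0.1211] len 0.010 ang 168.6
dots top c[437.2 284.9] [437.7 282.9] [436.7 286.9] A11 W[ 0.3846 -0.2154] len 0.010 ang 166.0
start top c[310.1 229.4] [304.  229.3] [316.  229.5] A128 W[0.5073 0.0764] len 0.026 ang 89.0
startS side c[305.1 220.1] [300. 220.] [310.  220.2] A46
((34.22058868408203, 46.63235092163086), (54.0710334777832, 69.33363342285156), 4.39870548248291)
[[164.6059 229.1235]
 [169.9235 159.9941]
 [223.8353 164.1412]
 [218.5176 233.2706]] [[0.5206 0.4382 0.018 ]
 [0.6913 0.4274 0.018 ]
 [0.6807 0.2944 0.018 ]
 [0.5101 0.3061 0.018 ]] [0.6007 0.3665 0.018 ] [0.1711 0.1334 0.1711]
[615.0269 384.8105]
```

Run:
```python
from h import *
T=cv2.imread("pics/top0.png")[:,:,::-1];S=cv2.imread("pics/side0.png")[:,:,::-1]
g=lambda h,s,v:(h>40)&(h<90)&(s>60)
for b in bars(S,(372,186,394,204),lambda h,s,v:g(h,s,v)&(v>110)): print("S",[x.round(1) for x in b[:3]],b[3])
for n in range(1): print(tri((410.1,250.8),(384.2,195)))
for z in(.163,.169,.175,.18): print(z,proj("side",onz("top",(410.1,250.8),z)))
d=bars(T,(335,215,470,290),lambda h,s,v:((h<10)|(h>170))&(s>50),amin=2)
for q,a,b,A in d:
    if A<11: print("dot",q.round(1),A,onz("top",q,.077)[:2])
R=lambda h,s,v:((h<10)|(h>170))&(s>60)
# other pots: check height from side by triangulating bar stripe
B=lambda h,s,v:(h>105)&(h<125)&(s>70)&(v>150)
for nm,p in(("red",(252.4,216.2)),("blue",(251.2,265.2)),("cream",(184.4,253.8))):
    for z in(.101,.107,.113): print(nm,z,proj("side",onz("top",p,z)).round(1))
    W=onz("top",p,.107);print(W)
print("start by pod z .168 side expects",proj("side",onz("top",(310.1,229.4),.168)))
q=[onz("top",p,.046)[:2] for p in((361.35,241.85),(401.95,252.15),(442.65,262.85))];print(q,np.linalg.norm(q[0]-q[2]))
```

```text
S [array([383., 194.]), array([377. , 189.9]), array([389. , 198.1])] 21
(array([ 0.4593, -0.1397,  0.1704]), np.float64(0.00323284226185277))
0.163 [382.7866 197.5998]
0.169 [382.8027 195.4679]
0.175 [382.8188 193.3248]
0.18 [382.8323 191.5305]
dot [346.3 237. ] 7 [ 0.4965 -0.0046]
dot [388.  247.7] 7 [ 0.4713 -0.1018]
dot [462.  266.7] 7 [ 0.4267 -0.2736]
dot [378.2 245.2] 6 [ 0.4773 -0.0789]
dot [429.5 258. ] 6 [ 0.4471 -0.1982]
red 0.101 [247.3 264.8]
red 0.107 [247.7 262.4]
red 0.113 [248.1 259.9]
[0.5426 0.2102 0.107 ]
blue 0.101 [283.8 286.9]
blue 0.107 [284.1 284.3]
blue 0.113 [284.4 281.7]
[0.431  0.2123 0.107 ]
cream 0.101 [215.5 315. ]
cream 0.107 [216.  312.1]
cream 0.113 [216.6 309.1]
[0.4572 0.3642 0.107 ]
start by pod z .168 side expects [304.2402 220.8416]
[array([ 0.4868, -0.0416]), array([ 0.4619, -0.1385]), array([ 0.4361, -0.2355])] 0.20032669939368075
```

```bash
cat >> h.py <<'E'
def pose():
    s=env.sense();w,x,y,z=s["eef_rot"];tx=np.array([1-2*(y*y+z*z),2*(x*y+w*z)]);return s,np.degrees(np.arctan2(tx[1],tx[0]))
def plan(x,y,z,yaw,cur=None):
    """turn units (6 deg), then shift in the final tool frame (50 mm units)"""
    s,a=pose();p=s["tool_pos"]
    if cur: p,a=np.array(cur[:3]),cur[3]
    d=np.array([x,y,z])-p;t=-((yaw-a+180)%360-180)/6;r=np.radians(yaw)
    sh=np.array([d[0]*np.cos(r)+d[1]*np.sin(r),d[0]*np.sin(r)-d[1]*np.cos(r),-d[2]])/.05
    print(f"from {p.round(4)} yaw {a:.1f}: turn {t:.3f} shift {sh.round(3)} rows>={np.linalg.norm(sh):.1f}")
E
python3 -c "
from h import *
plan(.4612,-.1388,.30,-104.5);plan(.4612,-.1388,.17,-104.5,(.4612,-.1388,.30,-104.5))"
```

```text
from [ 0.1861 -0.5436  0.2217] yaw -71.1: turn 5.566 shift [-9.215 -3.3   -1.566] rows>=9.9
from [ 0.4612 -0.1388  0.3   ] yaw -104.5: turn -0.000 shift [-0.   0.   2.6] rows>=2.6
```

Request:
move_arm:
  series:
    - [0, 0, -0.313, 0, 0, 0.928]
    - [0, 0, -0.313, 0, 0, 0.928]
    - [0, 0, -0.313, 0, 0, 0.928]
    - [0, 0, -0.313, 0, 0, 0.928]
    - [0, 0, -0.313, 0, 0, 0.928]
  claw: 0.4
  force: 40

```text
t: 0.6
tool_pos: [0.1862, -0.5437, 0.3008]
eef_rot: [0.0, -0.648, 0.761, 0.0]
ft_force: [-0.8, -0.3, -0.0]
gripper_width: 0.61
```

Request:
move_arm:
  series:
    - [0, 0, 0, 0, 0, 0.926]
    - [-0.768, -0.275, 0, 0, 0, 0]
    - [-0.768, -0.275, 0, 0, 0, 0]
    - [-0.768, -0.275, 0, 0, 0, 0]
    - [-0.768, -0.275, 0, 0, 0, 0]

```text
t: 1.1
tool_pos: [0.2784, -0.4076, 0.3003]
eef_rot: [0.0, -0.612, 0.791, 0.0]
ft_force: [0.7, -1.1, 0.6]
gripper_width: 0.401
```

Request:
move_arm:
  series:
    - [-0.768, -0.275, 0, 0, 0, 0]
    - [-0.768, -0.275, 0, 0, 0, 0]
    - [-0.768, -0.275, 0, 0, 0, 0]
    - [-0.768, -0.275, 0, 0, 0, 0]
    - [-0.768, -0.275, 0, 0, 0, 0]

```text
t: 1.6
tool_pos: [0.393, -0.2388, 0.3005]
eef_rot: [-0.0, -0.612, 0.791, 0.0]
ft_force: [-0.5, -1.0, -0.2]
gripper_width: 0.4
```

Request:
move_arm:
  series:
    - [-0.768, -0.275, 0, 0, 0, 0]
    - [-0.768, -0.275, 0, 0, 0, 0]
    - [-0.768, -0.275, 0, 0, 0, 0]
    - [0, 0, 0, 0, 0, 0]
    - [0, 0, 0, 0, 0, 0]

```text
t: 2.1
tool_pos: [0.4612, -0.1386, 0.3002]
eef_rot: [-0.001, -0.613, 0.79, 0.0]
ft_force: [-0.5, -0.2, 0.2]
gripper_width: 0.397
```

```bash
python3 -c "
from h import *
s,a=pose();print(s['t'],s['tool_pos'],a,s['eef_rot'],s['gripper_width'],s['ft_force'],s['joint_positions'])
plan(.4612,-.1388,.17,-104.5)"
```

```text
2.1 [ 0.4612 -0.1386  0.3002] -104.36523355299444 [-0.0006 -0.6131  0.79    0.0003] 0.39654760549647117 [-0.4998 -0.176   0.2224] [-0.4359  0.0974  1.5439 -0.0008  1.5013  1.3856]
from [ 0.4612 -0.1386  0.3002] yaw -104.4: turn 0.022 shift [0.003 0.    2.605] rows>=2.6
```

Request:
move_arm:
  series:
    - [0, 0, 0.8, 0, 0, 0]
    - [0, 0, 0.8, 0, 0, 0]
    - [0, 0, 0.6, 0, 0, 0]
    - [0, 0, 0.4, 0, 0, 0]
    - [0, 0, 0, 0, 0, 0]

```text
t: 2.6
tool_pos: [0.4583, -0.1397, 0.168]
eef_rot: [-0.002, -0.611, 0.791, 0.003]
ft_force: [-0.1, 0.2, -0.2]
gripper_width: 0.4
```

Request:
move_arm:
  series:
    - [0, 0, 0, 0, 0, 0]
    - [0, 0, 0, 0, 0, 0]
    - [0, 0, 0, 0, 0, 0]
    - [0, 0, 0, 0, 0, 0]
    - [0, 0, 0, 0, 0, 0]
  claw: 0
  force: 40

```text
t: 3.1
tool_pos: [0.4619, -0.1393, 0.1714]
eef_rot: [0.001, -0.612, 0.791, -0.001]
ft_force: [-0.2, 0.1, -0.0]
gripper_width: 0.146
```

Request:
move_arm:
  series:
    - [0, 0, -0.04, 0, 0, 0]
    - [0, 0, 0, 0, 0, 0]
    - [0, 0, 0, 0, 0, 0]
    - [0, 0, 0, 0, 0, 0]
    - [0, 0, 0, 0, 0, 0]

```text
t: 3.6
tool_pos: [0.4617, -0.1393, 0.1728]
eef_rot: [0.0, -0.612, 0.791, -0.0]
ft_force: [0.3, 0.5, -0.5]
gripper_width: 0.147
```

Request:
move_arm:
  series:
    - [0, 0, -0.04, 0, 0, 0]
    - [0, 0, -0.04, 0, 0, 0]
    - [0, 0, -0.02, 0, 0, 0]
    - [0, 0, 0, 0, 0, 0]
    - [0, 0, 0, 0, 0, 0]

```text
t: 4.1
tool_pos: [0.4608, -0.1391, 0.1773]
eef_rot: [-0.0, -0.612, 0.791, 0.001]
ft_force: [-0.1, -0.1, -3.7]
gripper_width: 0.146
```

```bash
python3 -c "
from h import *
im=shot('top');c1=cv2.resize(im[210:290,360:450,::-1],(540,480),interpolation=cv2.INTER_CUBIC)
im=shot('side');c2=cv2.resize(im[120:280,320:440,::-1],(260,347)); 
cv2.imwrite('pics/c4.png',np.hstack([c1,cv2.copyMakeBorder(c2,0,133,0,0,0)]))
print(pose()[0]['ft_force'])"
```

```text
[-0.361   0.4285 -2.7281]
```

View pics/c4.png

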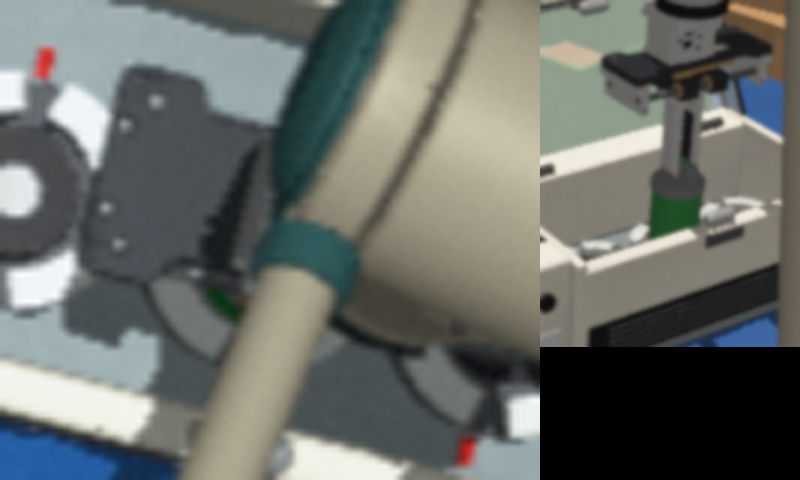

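```bash
python3 -c "
from h import *
plan(.6007,.3665,.30,-104.5)
print(onz('top',(232,122),.125),onz('top',(296,102),.19))"
```

```text
from [ 0.461  -0.1392  0.1774] yaw -104.5: turn -0.001 shift [-10.491  -0.172  -2.451] rows>=10.8
[0.755  0.2548 0.125 ] [0.7794 0.1056 0.19  ]
```

Request:
move_arm:
  series:
    - [0, 0, -0.2, 0, 0, 0]
    - [0, 0, -0.45, 0, 0, 0]
    - [0, 0, -0.6, 0, 0, 0]
    - [0, 0, -0.6, 0, 0, 0]
    - [0, 0, -0.6, 0, 0, 0]

```text
t: 4.7
tool_pos: [0.4612, -0.1391, 0.3021]
eef_rot: [0.0, -0.612, 0.791, -0.0]
ft_force: [0.0, 0.4, -3.9]
gripper_width: 0.146
```

Request:
move_arm:
  series:
    - [-0.45, 0, 0, 0, 0, 0]
    - [-0.7, 0, 0, 0, 0, 0]
    - [-0.8, 0, 0, 0, 0, 0]
    - [-0.8, 0, 0, 0, 0, 0]
    - [-0.8, -0.03, 0, 0, 0, 0]

```text
t: 5.2
tool_pos: [0.5072, 0.0337, 0.3011]
eef_rot: [0.0, -0.612, 0.791, -0.0]
ft_force: [0.8, 0.5, -3.6]
gripper_width: 0.147
```

Request:
move_arm:
  series:
    - [-0.8, -0.03, 0, 0, 0, 0]
    - [-0.8, -0.03, 0, 0, 0, 0]
    - [-0.8, -0.03, 0, 0, 0, 0]
    - [-0.8, -0.03, 0, 0, 0, 0]
    - [-0.8, -0.02, 0, 0, 0, 0]

```text
t: 5.7
tool_pos: [0.5643, 0.2258, 0.3009]
eef_rot: [0.0, -0.612, 0.791, -0.0]
ft_force: [1.0, 0.1, -2.7]
gripper_width: 0.147
```

Request:
move_arm:
  series:
    - [-0.8, 0, 0, 0, 0, 0]
    - [-0.7, 0, 0, 0, 0, 0]
    - [-0.5, 0, 0, 0, 0, 0]
    - [-0.39, 0, 0, 0, 0, 0]
    - [-0.2, 0, 0, 0, 0, 0]

```text
t: 6.2
tool_pos: [0.5966, 0.3514, 0.3]
eef_rot: [-0.0, -0.613, 0.79, 0.0]
ft_force: [0.1, -0.6, -4.0]
gripper_width: 0.143
```

```bash
python3 -c "
from h import *
plan(.6007,.3665,.115,-104.5)
shot('top','top1.png')
"
```

```text
from [0.5966 0.3514 0.3   ] yaw -104.4: turn 0.015 shift [-0.313 -0.004  3.7  ] rows>=3.7
```

View pics/top1.png

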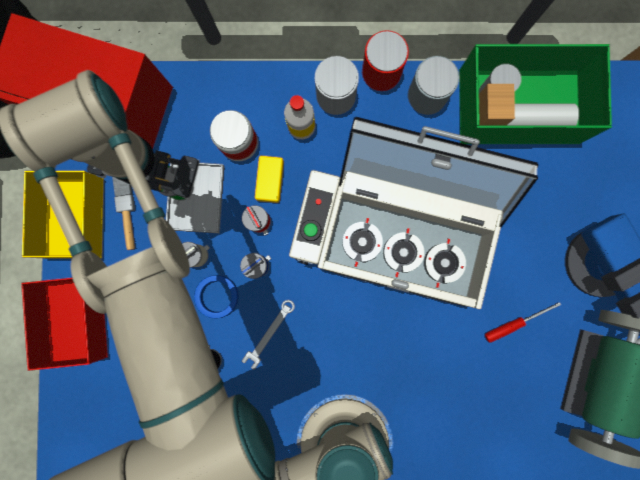

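Request:
move_arm:
  series:
    - [-0.15, 0, 0.3, 0, 0, 0]
    - [-0.12, 0, 0.7, 0, 0, 0]
    - [0, 0, 0.9, 0, 0, 0]
    - [0, 0, 0.8, 0, 0, 0]
    - [0, 0, 0.6, 0, 0, 0]

```text
t: 6.75
tool_pos: [0.598, 0.3605, 0.1314]
eef_rot: [-0.003, -0.612, 0.791, 0.0]
ft_force: [-0.1, -0.1, -3.6]
gripper_width: 0.147
```

Request:
move_arm:
  series:
    - [0, 0, 0.3, 0, 0, 0]
    - [0, 0, 0.1, 0, 0, 0]
    - [0, 0, 0.05, 0, 0, 0]
    - [0, 0, 0, 0, 0, 0]
    - [0, 0, 0, 0, 0, 0]

```text
t: 7.25
tool_pos: [0.6007, 0.3627, 0.1141]
eef_rot: [0.001, -0.612, 0.791, -0.0]
ft_force: [0.2, 0.6, -3.9]
gripper_width: 0.148
```

Request:
move_arm:
  series:
    - [0, 0, 0.06, 0, 0, 0]
    - [0, 0, 0.04, 0, 0, 0]
    - [0, 0, 0.03, 0, 0, 0]
    - [0, 0, 0, 0, 0, 0]
    - [0, 0, 0, 0, 0, 0]

```text
t: 7.75
tool_pos: [0.6009, 0.3634, 0.111]
eef_rot: [0.003, -0.612, 0.791, -0.001]
ft_force: [-2.7, 0.0, 12.0]
gripper_width: 0.147
```

Request:
move_arm:
  series:
    - [0, 0, -0.03, 0, 0, 0]
    - [0, 0, 0, 0, 0, 0]
    - [0, 0, 0, 0, 0, 0]
    - [0, 0, 0, 0, 0, 0]
    - [0, 0, 0, 0, 0, 0]
  claw: 0.4

```text
t: 8.25
tool_pos: [0.5998, 0.3625, 0.1072]
eef_rot: [-0.0, -0.612, 0.791, 0.0]
ft_force: [0.4, 0.1, 0.1]
gripper_width: 0.401
```

Request:
move_arm:
  series:
    - [0, 0, -0.6, 0, 0, 0]
    - [0, 0, -0.8, 0, 0, 0]
    - [0, 0, -0.8, 0, 0, 0]
    - [0, 0, -0.8, 0, 0, 0]
    - [0, 0, -0.5, 0, 0, 0]

```text
t: 8.75
tool_pos: [0.6007, 0.3629, 0.2862]
eef_rot: [0.002, -0.612, 0.791, -0.001]
ft_force: [-0.3, -0.2, -0.8]
gripper_width: 0.399
```

```bash
cat >> h.py <<'E'
red=lambda h,s,v:((h<8)|(h>172))&(s>110)&(v>190)
blue=lambda h,s,v:(h>105)&(h<125)&(s>70)&(s<150)&(v>160)
cream=lambda h,s,v:(s<60)&(v>190)
def bar(im,box,test,z=.107):
    for q,a,b,A in bars(im,box,test)[:3]:
        Q,a2,b2=[onz("top",p,z) for p in(q,a,b)];d=b2-a2
        print(q.round(1),A,"W",Q[:2],"mid",((a2+b2)/2)[:2],f"len {np.linalg.norm(d):.3f} ang {np.degrees(np.arctan2(d[1],d[0]))%180:.1f}")
E
python3 -c "
from h import *
im=shot('top','top2.png');print(pose()[0]['tool_pos'])
bar(im,(236,196,280,242),red);bar(im,(236,244,280,286),blue)
plan(.5426,.2102,.2,120)
plan(.431,.2123,.2,38.2)
"
```

```text
[0.6021 0.3636 0.2901]
[252.4 216.2] 40 W [0.5427 0.2102] mid [0.5421 0.2098] len 0.050 ang 30.0
[256.2 261.3] 19 W [0.4399 0.2011] mid [0.4401 0.2009] len 0.019 ang 126.7
[244.4 270.5] 11 W [0.4191 0.2278] mid [0.4192 0.2277] len 0.010 ang 131.2
[267.9 255.9] 7 W [0.4521 0.1746] mid [0.4521 0.1755] len 0.011 ang 93.5
from [0.6021 0.3636 0.2901] yaw -104.5: turn 22.583 shift [-2.062 -2.564  1.801] rows>=3.8
from [0.6021 0.3636 0.2901] yaw -104.5: turn -23.783 shift [-4.56   0.261  1.801] rows>=4.9
```

Request:
move_arm:
  series:
    - [0, 0, 0, 0, 0, -0.99]
    - [0, 0, 0, 0, 0, -0.99]
    - [0, 0, 0, 0, 0, -0.99]
    - [0, 0, 0, 0, 0, -0.99]
    - [0, 0, 0, 0, 0, -0.99]

```text
t: 9.3
tool_pos: [0.5997, 0.3624, 0.2815]
eef_rot: [0.001, 0.796, -0.606, -0.0]
ft_force: [1.4, 0.3, -0.7]
gripper_width: 0.399
```

Request:
move_arm:
  series:
    - [0, 0, 0, 0, 0, -0.99]
    - [0, 0, 0, 0, 0, -0.99]
    - [0, 0, 0, 0, 0, -0.99]
    - [0, 0, 0, 0, 0, -0.99]
    - [0, 0, 0, 0, 0, -0.99]

```text
t: 9.8
tool_pos: [0.5997, 0.3624, 0.2815]
eef_rot: [0.001, 0.924, -0.382, -0.0]
ft_force: [0.3, 0.0, 0.0]
gripper_width: 0.402
```

Request:
move_arm:
  series:
    - [0, 0, 0, 0, 0, -0.99]
    - [0, 0, 0, 0, 0, -0.99]
    - [0, 0, 0, 0, 0, -0.99]
    - [0, 0, 0, 0, 0, -0.99]
    - [0, 0, 0, 0, 0, -0.99]

```text
t: 10.3
tool_pos: [0.5997, 0.3624, 0.2814]
eef_rot: [0.0, 0.991, -0.132, -0.001]
ft_force: [-0.7, 0.1, 0.2]
gripper_width: 0.4
```

Request:
move_arm:
  series:
    - [0, 0, 0, 0, 0, -0.99]
    - [0, 0, 0, 0, 0, -0.99]
    - [0, 0, 0, 0, 0, -0.99]
    - [0, 0, 0, 0, 0, -0.99]
    - [0, 0, 0, 0, 0, -0.99]

```text
t: 10.8
tool_pos: [0.5997, 0.3625, 0.2815]
eef_rot: [0.0, 0.992, 0.127, -0.001]
ft_force: [-0.7, -0.3, 0.3]
gripper_width: 0.401
```

Request:
move_arm:
  series:
    - [0, 0, 0, 0, 0, -0.99]
    - [0, 0, 0, 0, 0, -0.99]
    - [0, 0, 0, 0, 0, -0.99]
    - [0, 0, 0, 0, 0, -0.99]
    - [0, 0, 0, 0, 0, 0]

```text
t: 11.3
tool_pos: [0.5997, 0.3624, 0.2816]
eef_rot: [0.0, 0.945, 0.326, -0.001]
ft_force: [0.5, 0.1, 0.1]
gripper_width: 0.399
```

```bash
python3 -c "
from h import *
s,a=pose();print(s['tool_pos'],a,s['joint_positions'])
plan(.431,.2125,.2,37.9)
"
```

```text
[0.5997 0.3624 0.2816] 38.044712519409586 [ 0.4445  0.4523  1.0898 -0.0002  1.601  -0.2196]
from [0.5997 0.3624 0.2816] yaw 38.0: turn 0.024 shift [-4.504  0.293  1.631] rows>=4.8
```

Request:
move_arm:
  series:
    - [-0.5, 0.05, 0.2, 0, 0, 0]
    - [-0.7, 0.05, 0.3, 0, 0, 0]
    - [-0.8, 0.05, 0.3, 0, 0, 0]
    - [-0.8, 0.05, 0.3, 0, 0, 0]
    - [-0.8, 0.05, 0.3, 0, 0, 0]

```text
t: 11.8
tool_pos: [0.4644, 0.2407, 0.2116]
eef_rot: [0.0, 0.946, 0.325, -0.0]
ft_force: [0.9, -0.2, 0.7]
gripper_width: 0.396
```

Request:
move_arm:
  series:
    - [-0.6, 0.04, 0.2, 0, 0, 0]
    - [-0.3, 0, 0.03, 0, 0, 0]
    - [0, 0, 0, 0, 0, 0]
    - [0, 0, 0, 0, 0, 0]
    - [0, 0, 0, 0, 0, 0]

```text
t: 12.3
tool_pos: [0.433, 0.2132, 0.2015]
eef_rot: [-0.0, 0.945, 0.326, 0.001]
ft_force: [0.5, -0.6, 0.6]
gripper_width: 0.399
```

```bash
python3 -c "
from h import *
plan(.431,.2125,.103,37.9)
"
```

```text
from [0.433  0.2132 0.2015] yaw 38.0: turn 0.021 shift [-0.04  -0.015  1.97 ] rows>=2.0
```

Descend, grip, lift to z≈0.29, and look.

Request:
move_arm:
  series:
    - [-0.04, -0.01, 0.4, 0, 0, 0]
    - [0, 0, 0.6, 0, 0, 0]
    - [0, 0, 0.5, 0, 0, 0]
    - [0, 0, 0.3, 0, 0, 0]
    - [0, 0, 0.16, 0, 0, 0]

```text
t: 12.8
tool_pos: [0.43, 0.212, 0.1017]
eef_rot: [-0.0, 0.945, 0.326, -0.001]
ft_force: [-0.7, -0.2, -0.4]
gripper_width: 0.401
```

Request:
move_arm:
  series:
    - [0, 0, 0, 0, 0, 0]
    - [0, 0, 0, 0, 0, 0]
    - [0, 0, 0, 0, 0, 0]
    - [0, 0, 0, 0, 0, 0]
    - [0, 0, 0, 0, 0, 0]

```text
t: 13.3
tool_pos: [0.4302, 0.2117, 0.1038]
eef_rot: [0.0, 0.945, 0.326, 0.001]
ft_force: [0.2, -0.7, -0.2]
gripper_width: 0.397
```

Request:
move_arm:
  series:
    - [0, 0, 0, 0, 0, 0]
    - [0, 0, 0, 0, 0, 0]
    - [0, 0, 0, 0, 0, 0]
    - [0, 0, 0, 0, 0, 0]
    - [0, 0, 0, 0, 0, 0]
  claw: 0
  force: 55

```text
t: 13.8
tool_pos: [0.43, 0.2117, 0.1031]
eef_rot: [-0.0, 0.945, 0.326, 0.0]
ft_force: [1.3, 0.4, -0.7]
gripper_width: 0.149
```

```bash
python3 -c "
from h import *
s,a=pose();print(s['tool_pos'],a,s['gripper_width'],s['ft_force'])
"
```

```text
[0.43   0.2117 0.1031] 38.054272862664426 0.14850172022923638 [ 1.2516  0.4324 -0.749 ]
```

Request:
move_arm:
  series:
    - [0, 0, -0.15, 0, 0, 0]
    - [0, 0, -0.4, 0, 0, 0]
    - [0, 0, -0.6, 0, 0, 0]
    - [0, 0, -0.6, 0, 0, -0.5]
    - [0, 0, -0.6, 0, 0, -0.9]

```text
t: 14.3
tool_pos: [0.4289, 0.2113, 0.2216]
eef_rot: [-0.0, 0.918, 0.396, -0.001]
ft_force: [0.3, 0.2, -3.1]
gripper_width: 0.142
```

Request:
move_arm:
  series:
    - [0, 0, -0.6, 0, 0, -0.9]
    - [0, 0, -0.6, 0, 0, -0.9]
    - [0, 0, -0.39, 0, 0, -0.9]
    - [0, 0, 0, 0, 0, -0.9]
    - [0, 0, 0, 0, 0, -0.9]

```text
t: 14.8
tool_pos: [0.4294, 0.2114, 0.3009]
eef_rot: [0.0, 0.8, 0.6, 0.0]
ft_force: [-0.6, -0.5, -3.7]
gripper_width: 0.142
```

Request:
move_arm:
  series:
    - [0, 0, 0, 0, 0, -0.35]
    - [0, 0, 0, 0, 0, 0]
    - [0, 0, 0, 0, 0, 0]
    - [0, 0, 0, 0, 0, 0]
    - [0, 0, 0, 0, 0, 0]

```text
t: 15.3
tool_pos: [0.4297, 0.2115, 0.3001]
eef_rot: [-0.0, 0.79, 0.612, -0.0]
ft_force: [-0.3, 0.1, -3.8]
gripper_width: 0.142
```

```bash
python3 -c "
from h import *
s,a=pose();print(s['gripper_width'],s['ft_force'])
plan(.4369,-.2359,.3,75.55)
"
```

```text
0.14239640256168257 [-0.2633  0.0505 -3.8188]
from [0.4297 0.2115 0.3001] yaw 75.5: turn -0.002 shift [-8.63   2.373  0.002] rows>=8.9
```

Request:
move_arm:
  series:
    - [-0.4, 0.1, 0, 0, 0, 0]
    - [-0.7, 0.2, 0, 0, 0, 0]
    - [-0.8, 0.22, 0, 0, 0, 0]
    - [-0.8, 0.22, 0, 0, 0, 0]
    - [-0.8, 0.22, 0, 0, 0, 0]

```text
t: 15.8
tool_pos: [0.4324, 0.0288, 0.3003]
eef_rot: [0.0, 0.79, 0.613, 0.0]
ft_force: [1.2, -0.2, -3.4]
gripper_width: 0.145
```

Request:
move_arm:
  series:
    - [-0.8, 0.22, 0, 0, 0, 0]
    - [-0.8, 0.22, 0, 0, 0, 0]
    - [-0.8, 0.22, 0, 0, 0, 0]
    - [-0.8, 0.22, 0, 0, 0, 0]
    - [-0.8, 0.22, 0, 0, 0, 0]

```text
t: 16.3
tool_pos: [0.4357, -0.1789, 0.3004]
eef_rot: [0.0, 0.791, 0.612, 0.0]
ft_force: [1.4, -1.1, -2.9]
gripper_width: 0.145
```

Request:
move_arm:
  series:
    - [-0.6, 0.2, 0, 0, 0, 0]
    - [-0.35, 0.1, 0, 0, 0, 0]
    - [-0.18, 0.013, 0, 0, 0, 0]
    - [0, 0, 0, 0, 0, 0]
    - [0, 0, 0, 0, 0, 0]

```text
t: 16.8
tool_pos: [0.4369, -0.2348, 0.3002]
eef_rot: [-0.001, 0.79, 0.613, 0.0]
ft_force: [-0.3, 0.4, -2.9]
gripper_width: 0.145
```

```bash
python3 -c "
from h import *
s,a=pose();print(s['gripper_width'],s['ft_force'],s['joint_positions'])
plan(.4369,-.2359,.18,75.55)
shot('top','t3.png');im=shot('side');cv2.imwrite('pics/s3.png',cv2.resize(im[100:300,260:500,::-1],None,fx=3,fy=3,interpolation=2))
"
```

```text
0.14534232042917267 [-0.259   0.4369 -2.9287] [-0.6342  0.1199  1.518   0.0008  1.5046 -1.9532]
from [ 0.4369 -0.2348  0.3002] yaw 75.6: turn 0.003 shift [-0.021  0.005  2.403] rows>=2.4
```

View pics/s3.png

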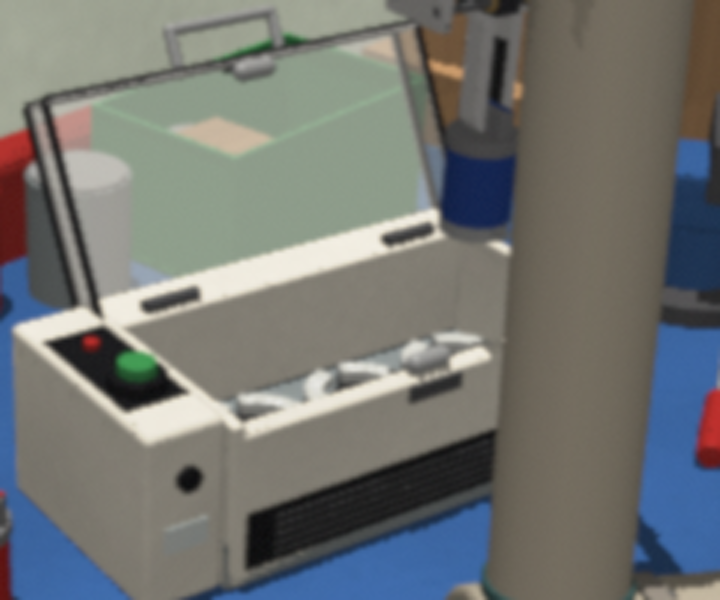

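Request:
move_arm:
  series:
    - [-0.02, 0, 0.4, 0, 0, 0]
    - [0, 0, 0.6, 0, 0, 0]
    - [0, 0, 0.6, 0, 0, 0]
    - [0, 0, 0.4, 0, 0, 0]
    - [0, 0, 0.15, 0, 0, 0]

```text
t: 17.4
tool_pos: [0.4357, -0.2348, 0.1909]
eef_rot: [-0.002, 0.79, 0.613, -0.0]
ft_force: [0.5, 1.0, -4.4]
gripper_width: 0.142
```

Request:
move_arm:
  series:
    - [0, 0, 0, 0, 0, 0]
    - [0, 0, 0, 0, 0, 0]
    - [0, 0, 0, 0, 0, 0]
    - [0, 0, 0.1, 0, 0, 0]
    - [0, 0, 0.1, 0, 0, 0]

```text
t: 17.9
tool_pos: [0.4372, -0.2371, 0.1831]
eef_rot: [0.001, 0.79, 0.613, 0.0]
ft_force: [-0.0, -0.3, -3.5]
gripper_width: 0.144
```

Request:
move_arm:
  series:
    - [0, 0, 0.08, 0, 0, 0]
    - [0, 0, 0.06, 0, 0, 0]
    - [0, 0, 0.06, 0, 0, 0]
    - [0, 0, 0, 0, 0, 0]
    - [0, 0, 0, 0, 0, 0]

```text
t: 18.4
tool_pos: [0.4369, -0.2369, 0.1727]
eef_rot: [0.0, 0.79, 0.613, -0.0]
ft_force: [0.4, -0.4, -2.3]
gripper_width: 0.147
```

```bash
python3 -c "
from h import *
s,a=pose();print(s['gripper_width'],s['ft_force'],s['moment'])
plan(.4369,-.2359,.1555,75.55)
"
```

```text
0.14655408554086763 [ 0.4063 -0.4278 -2.3019] [ 0.0598 -0.1462 -0.0563]
from [ 0.4369 -0.2369  0.1727] yaw 75.6: turn 0.001 shift [ 0.019 -0.004  0.343] rows>=0.3
```

Request:
move_arm:
  series:
    - [0, 0, 0.1, 0, 0, 0]
    - [0, 0, 0.1, 0, 0, 0]
    - [0, 0, 0.1, 0, 0, 0]
    - [0, 0, 0.06, 0, 0, 0]
    - [0, 0, 0, 0, 0, 0]

```text
t: 18.9
tool_pos: [0.4376, -0.2373, 0.1555]
eef_rot: [0.001, 0.79, 0.613, 0.0]
ft_force: [-1.5, 0.8, 8.2]
gripper_width: 0.146
```

Request:
move_arm:
  series:
    - [0, 0, 0.02, 0, 0, 0]
    - [0, 0, 0, 0, 0, 0]
    - [0, 0, 0, 0, 0, 0]
    - [0, 0, 0, 0, 0, 0]
    - [0, 0, 0, 0, 0, 0]

```text
t: 19.4
tool_pos: [0.4376, -0.2372, 0.155]
eef_rot: [0.001, 0.79, 0.613, 0.0]
ft_force: [-1.0, 1.3, 8.2]
gripper_width: 0.146
```

Request:
move_arm:
  series:
    - [0, 0, 0, 0, 0, 0.6]
    - [0, 0, 0, 0, 0, 0.8]
    - [0, 0, 0, 0, 0, 0.8]
    - [0, 0, 0, 0, 0, 0.8]
    - [0, 0, 0, 0, 0, 0.8]

```text
t: 19.9
tool_pos: [0.4378, -0.2381, 0.1552]
eef_rot: [0.002, 0.896, 0.443, 0.0]
ft_force: [-0.7, -1.2, 7.9]
gripper_width: 0.147
```

```bash
python3 -c "
from h import *
s,a=pose();print(s['gripper_width'],s['ft_force'],s['moment'],a)
"
```

```text
0.14669496277053717 [-0.7174 -1.1791  7.8781] [-0.0834  0.1333  0.04  ] 52.599456232580664
```

Request:
move_arm:
  series:
    - [0, 0, 0, 0, 0, 0.9]
    - [0, 0, 0, 0, 0, 0.9]
    - [0, 0, 0, 0, 0, 0.9]
    - [0, 0, 0, 0, 0, 0.9]
    - [0, 0, 0, 0, 0, 0.9]

```text
t: 20.4
tool_pos: [0.4376, -0.2382, 0.1552]
eef_rot: [0.002, 0.975, 0.221, 0.001]
ft_force: [-1.2, -0.6, 7.5]
gripper_width: 0.143
```

Request:
move_arm:
  series:
    - [0, 0, 0, 0, 0, 0.9]
    - [0, 0, 0, 0, 0, 0.9]
    - [0, 0, 0, 0, 0, 0.9]
    - [0, 0, 0, 0, 0, 0.9]
    - [0, 0, 0, 0, 0, 0.9]

```text
t: 20.9
tool_pos: [0.4373, -0.2382, 0.1551]
eef_rot: [0.002, 1.0, -0.012, 0.001]
ft_force: [-1.4, -0.9, 8.0]
gripper_width: 0.146
```

Request:
move_arm:
  series:
    - [0, 0, 0, 0, 0, 0.8]
    - [0, 0, 0, 0, 0, 0.8]
    - [0, 0, 0, 0, 0, 0.6]
    - [0, 0, 0, 0, 0, 0.1]
    - [0, 0, 0, 0, 0, 0]

```text
t: 21.4
tool_pos: [0.4371, -0.2381, 0.155]
eef_rot: [0.001, 0.991, -0.131, 0.001]
ft_force: [-2.0, -1.7, 7.4]
gripper_width: 0.145
```

```bash
python3 -c "
from h import *
s,a=pose();print(s['gripper_width'],s['ft_force'],s['moment'],a)
"
```

```text
0.14471244452418727 [-2.0192 -1.6911  7.4497] [-0.0728  0.5127  0.0574] -15.005960556779824
```

Request:
move_arm:
  series:
    - [0, 0, -0.06, 0, 0, 0]
    - [0, 0, -0.06, 0, 0, 0]
    - [0, 0, -0.06, 0, 0, 0]
    - [0, 0, -0.04, 0, 0, 0]
    - [0, 0, 0, 0, 0, 0]

```text
t: 21.9
tool_pos: [0.437, -0.2377, 0.1648]
eef_rot: [0.001, 0.991, -0.131, 0.0]
ft_force: [-1.5, -3.4, 2.5]
gripper_width: 0.145
```

Request:
move_arm:
  series:
    - [0, 0, -0.06, 0, 0, 0]
    - [0, 0, -0.04, 0, 0, 0]
    - [0, 0, 0, 0, 0, 0]
    - [0, 0, 0, 0, 0, 0]
    - [0, 0, 0, 0, 0, 0]

```text
t: 22.4
tool_pos: [0.4366, -0.2379, 0.1652]
eef_rot: [0.0, 0.991, -0.131, -0.001]
ft_force: [4.0, -8.5, -24.7]
gripper_width: 0.143
```

Request:
move_arm:
  series:
    - [0, 0, 0.08, 0, 0, 0]
    - [0, 0, 0, 0, 0, 0]
    - [0, 0, 0, 0, 0, 0]
    - [0, 0, 0, 0, 0, 0]
    - [0, 0, 0, 0, 0, 0]

```text
t: 22.9
tool_pos: [0.4367, -0.2372, 0.165]
eef_rot: [0.0, 0.991, -0.131, -0.0]
ft_force: [0.3, -5.1, -8.7]
gripper_width: 0.143
```

Request:
move_arm:
  series:
    - [0, 0, 0, 0, 0, 0]
    - [0, 0, 0, 0, 0, 0]
    - [0, 0, 0, 0, 0, 0]
    - [0, 0, 0, 0, 0, 0]
    - [0, 0, -0.3, 0, 0, 0]
  claw: 0.4
  force: 55

```text
t: 23.4
tool_pos: [0.4356, -0.2355, 0.1795]
eef_rot: [-0.001, 0.991, -0.131, -0.002]
ft_force: [0.8, 0.1, 0.5]
gripper_width: 0.398
```

Request:
move_arm:
  series:
    - [0, 0, -0.5, 0, 0, 0]
    - [0, 0, -0.6, 0, 0, 0]
    - [0, 0, -0.6, 0, 0, 0]
    - [0, 0, -0.4, 0, 0, 0]
    - [0, 0, -0.2, 0, 0, -0.5]

```text
t: 23.9
tool_pos: [0.4375, -0.2369, 0.2982]
eef_rot: [0.001, 0.995, -0.104, 0.002]
ft_force: [-0.5, 0.0, -0.6]
gripper_width: 0.4
```

```bash
python3 -c "
from h import *
im=shot('top','t4.png');print(pose()[0]['tool_pos'],pose()[1])
bar(im,(236,196,280,242),red);bar(im,(170,236,208,272),cream)
plan(.5424,.21,.3,120)
"
```

```text
[ 0.4379 -0.2372  0.299 ] -11.83693202146017
[252.4 216.2] 40 W [0.5427 0.2102] mid [0.5421 0.2098] len 0.050 ang 30.0
[176.3 240. ] 36 W [0.4886 0.383 ] mid [0.489  0.3823] len 0.038 ang 123.1
from [ 0.4379 -0.2372  0.299 ] yaw -11.8: turn -21.973 shift [ 6.701  6.282 -0.02 ] rows>=9.2
```

Request:
move_arm:
  series:
    - [0, 0, 0, 0, 0, -0.88]
    - [0, 0, 0, 0, 0, -0.88]
    - [0, 0, 0, 0, 0, -0.88]
    - [0, 0, 0, 0, 0, -0.88]
    - [0, 0, 0, 0, 0, -0.88]

```text
t: 24.45
tool_pos: [0.4366, -0.2363, 0.2952]
eef_rot: [-0.001, 0.992, 0.126, -0.0]
ft_force: [0.1, 0.6, 0.2]
gripper_width: 0.401
```

Request:
move_arm:
  series:
    - [0, 0, 0, 0, 0, -0.88]
    - [0, 0, 0, 0, 0, -0.88]
    - [0, 0, 0, 0, 0, -0.88]
    - [0, 0, 0, 0, 0, -0.88]
    - [0, 0, 0, 0, 0, -0.88]

```text
t: 24.95
tool_pos: [0.4366, -0.2364, 0.2952]
eef_rot: [-0.001, 0.937, 0.35, -0.0]
ft_force: [-1.1, 0.0, 0.7]
gripper_width: 0.399
```

Request:
move_arm:
  series:
    - [0, 0, 0, 0, 0, -0.88]
    - [0, 0, 0, 0, 0, -0.88]
    - [0, 0, 0, 0, 0, -0.88]
    - [0, 0, 0, 0, 0, -0.88]
    - [0, 0, 0, 0, 0, -0.88]

```text
t: 25.45
tool_pos: [0.4366, -0.2363, 0.2952]
eef_rot: [-0.001, 0.832, 0.554, 0.0]
ft_force: [-0.9, 0.4, 0.1]
gripper_width: 0.401
```

Request:
move_arm:
  series:
    - [0, 0, 0, 0, 0, -0.88]
    - [0, 0, 0, 0, 0, -0.88]
    - [0, 0, 0, 0, 0, -0.88]
    - [0, 0, 0, 0, 0, -0.88]
    - [0, 0, 0, 0, 0, -0.88]

```text
t: 25.95
tool_pos: [0.4365, -0.2363, 0.2952]
eef_rot: [-0.001, 0.684, 0.73, 0.0]
ft_force: [0.1, 0.4, -0.7]
gripper_width: 0.4
```

Request:
move_arm:
  series:
    - [0, 0, 0, 0, 0, -0.88]
    - [0, 0, 0, 0, 0, -0.88]
    - [0, 0, 0, 0, 0, -0.88]
    - [0, 0, 0, 0, 0, -0.88]
    - [0, 0, 0, 0, 0, -0.84]

```text
t: 26.45
tool_pos: [0.4394, -0.2325, 0.2952]
eef_rot: [-0.001, 0.505, 0.863, -0.003]
ft_force: [0.2, -0.1, -0.2]
gripper_width: 0.4
```

```bash
python3 -c "
from h import *
s,a=pose();print(s['joint_positions'])
plan(.5424,.21,.22,120)
"
```

```text
[-0.6223  0.1239  1.5252 -0.0061  1.4935 -2.7047]
from [ 0.4394 -0.2325  0.2952] yaw 119.3: turn -0.109 shift [6.634 6.21  1.503] rows>=9.2
```

Request:
move_arm:
  series:
    - [0, 0, 0, 0, 0, 0.6]
    - [0, 0, 0, 0, 0, 0.6]
    - [0, 0, 0, 0, 0, 0]
    - [0, 0, 0, 0, 0, 0]
    - [0, 0, 0, 0, 0, 0]

```text
t: 26.95
tool_pos: [0.4397, -0.2325, 0.2955]
eef_rot: [-0.0, 0.558, 0.83, -0.003]
ft_force: [0.6, 1.5, 0.4]
gripper_width: 0.397
```

```bash
python3 -c "
from h import *
s,a=pose();print(s['joint_positions'],a)
plan(.5424,.21,.22,a)
"
```

```text
[-0.6218  0.1239  1.5245 -0.0059  1.4935 -2.5786] 112.1446806957109
from [ 0.4397 -0.2325  0.2955] yaw 112.1: turn -0.000 shift [7.423 5.237 1.51 ] rows>=9.2
```

Request:
move_arm:
  series:
    - [0.35, 0.25, 0, 0, 0, 0]
    - [0.55, 0.39, 0, 0, 0, 0]
    - [0.62, 0.44, 0, 0, 0, 0]
    - [0.62, 0.44, 0, 0, 0, 0]
    - [0.62, 0.44, 0, 0, 0, 0]

```text
t: 27.45
tool_pos: [0.4788, -0.0665, 0.2948]
eef_rot: [0.0, 0.558, 0.83, -0.003]
ft_force: [0.2, -0.7, -0.4]
gripper_width: 0.398
```

Request:
move_arm:
  series:
    - [0.62, 0.44, 0, 0, 0, 0]
    - [0.62, 0.44, 0, 0, 0, 0]
    - [0.62, 0.44, 0, 0, 0, 0]
    - [0.62, 0.44, 0, 0, 0, 0]
    - [0.62, 0.44, 0.3, 0, 0, 0]

```text
t: 27.95
tool_pos: [0.5237, 0.1188, 0.2803]
eef_rot: [0.002, 0.558, 0.83, -0.002]
ft_force: [0.3, -0.7, 0.2]
gripper_width: 0.401
```

Request:
move_arm:
  series:
    - [0.62, 0.44, 0.3, 0, 0, 0]
    - [0.5, 0.35, 0.3, 0, 0, 0]
    - [0.35, 0.25, 0.3, 0, 0, 0]
    - [0.09, 0.04, 0.3, 0, 0, 0]
    - [0, 0, 0, 0, 0, 0]

```text
t: 28.45
tool_pos: [0.5412, 0.21, 0.2157]
eef_rot: [-0.002, 0.558, 0.83, -0.005]
ft_force: [-0.1, 0.6, 0.1]
gripper_width: 0.403
```

```bash
python3 -c "
from h import *
s,a=pose();print(s['joint_positions'],a)
plan(.5424,.21,.103,120)
im=shot('top','t5.png')
bar(im,(140,226,215,290),cream);bar(im,(365,225,470,290),blue,.169)
"
```

```text
[ 0.2528  0.2937  1.4964 -0.0038  1.3611 -1.7052] 112.22980290646875
from [0.5412 0.21   0.2157] yaw 112.2: turn -1.295 shift [-0.012  0.02   2.253] rows>=2.3
[185.3 226.8] 30 W [0.5187 0.3629] mid [0.5188 0.3646] len 0.025 ang 85.7
[183.  235.5] 12 W [0.4989 0.3679] mid [0.4989 0.3679] len 0.011 ang 121.9
[449.5 259.5] 14 W [ 0.4417 -0.2236] mid [ 0.4417 -0.2236] len 0.019 ang 77.4
[462.6 262.7] 7 W [ 0.4348 -0.2516] mid [ 0.4349 -0.2513] len 0.011 ang 71.9
[466.8 264.7] 6 W [ 0.4306 -0.2607] mid [ 0.4304 -0.2601] len 0.007 ang 102.8
```

View pics/t5.png

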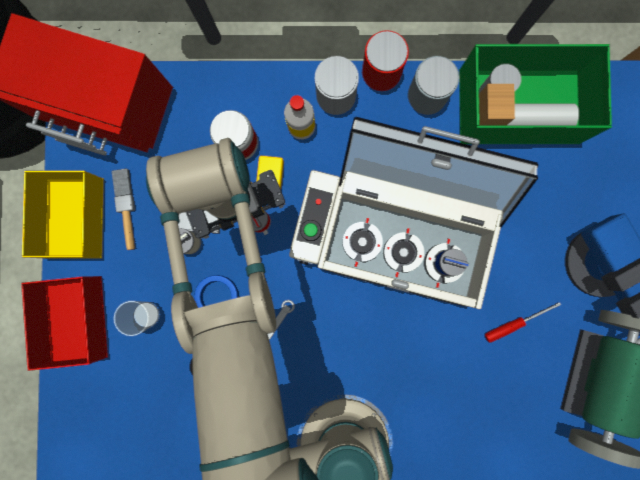

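Request:
move_arm:
  series:
    - [0, 0, 0.1, 0, 0, -0.65]
    - [0, 0, 0.2, 0, 0, -0.65]
    - [0, 0, 0.2, 0, 0, 0]
    - [0, 0, 0.2, 0, 0, 0]
    - [0, 0, 0, 0, 0, 0]

```text
t: 29.0
tool_pos: [0.5417, 0.2085, 0.1819]
eef_rot: [-0.001, 0.501, 0.865, -0.004]
ft_force: [-1.2, -0.5, 0.2]
gripper_width: 0.403
```

```bash
python3 -c "
from h import *
plan(.5424,.21,.103,120)
"
```

```text
from [0.5417 0.2085 0.1819] yaw 119.8: turn -0.029 shift [0.019 0.026 1.578] rows>=1.6
```

Request:
move_arm:
  series:
    - [0.02, 0.025, 0.3, -0.07, 0.02, -0.03]
    - [0, 0, 0.5, 0, 0, 0]
    - [0, 0, 0.5, 0, 0, 0]
    - [0, 0, 0.27, 0, 0, 0]
    - [0, 0, 0, 0, 0, 0]

```text
t: 29.5
tool_pos: [0.5419, 0.2101, 0.1029]
eef_rot: [-0.001, 0.5, 0.866, -0.001]
ft_force: [-1.0, 0.7, -0.3]
gripper_width: 0.401
```

Request:
move_arm:
  series:
    - [0, 0, 0, 0, 0, 0]
    - [0, 0, 0, 0, 0, 0]
    - [0, 0, 0, 0, 0, 0]
    - [0, 0, 0, 0, 0, 0]
    - [0, 0, 0, 0, 0, 0]

```text
t: 30.0
tool_pos: [0.5434, 0.2107, 0.1052]
eef_rot: [0.001, 0.499, 0.866, 0.001]
ft_force: [-0.4, 0.4, 0.7]
gripper_width: 0.4
```

```bash
python3 -c "
from h import *
plan(.5424,.21,.103,120);print(pose()[0]['eef_rot'])
"
```

```text
from [0.5434 0.2107 0.1052] yaw 120.1: turn 0.015 shift [-0.002 -0.025  0.043] rows>=0.1
[0.001  0.4993 0.8664 0.001 ]
```

Request:
move_arm:
  series:
    - [0, -0.02, 0.03, 0, 0, 0]
    - [0, 0, 0, 0, 0, 0]
    - [0, 0, 0, 0, 0, 0]
    - [0, 0, 0, 0, 0, 0]
    - [0, 0, 0, 0, 0, 0]

```text
t: 30.5
tool_pos: [0.5424, 0.2102, 0.1031]
eef_rot: [0.001, 0.499, 0.866, 0.001]
ft_force: [0.2, 0.2, -0.2]
gripper_width: 0.396
```

Request:
move_arm:
  series:
    - [0, 0, 0, 0, 0, 0]
    - [0, 0, 0, 0, 0, 0]
    - [0, 0, 0, 0, 0, 0]
    - [0, 0, 0, 0, 0, 0]
    - [0, 0, 0, 0, 0, 0]
  claw: 0
  force: 55

```text
t: 31.0
tool_pos: [0.5423, 0.2102, 0.1031]
eef_rot: [0.001, 0.499, 0.866, 0.001]
ft_force: [0.7, -0.1, -0.9]
gripper_width: 0.145
```

Request:
move_arm:
  series:
    - [0, 0, -0.15, 0, 0, 0]
    - [0, 0, -0.4, 0, 0, 0]
    - [0, 0, -0.6, 0, 0, 0]
    - [0, 0, -0.6, 0, 0, 0.5]
    - [0, 0, -0.6, 0, 0, 0.9]

```text
t: 31.5
tool_pos: [0.5418, 0.2099, 0.2219]
eef_rot: [0.0, 0.563, 0.827, 0.0]
ft_force: [0.6, 0.0, -1.8]
gripper_width: 0.145
```

Request:
move_arm:
  series:
    - [0, 0, -0.6, 0, 0, 0.9]
    - [0, 0, -0.6, 0, 0, 0.9]
    - [0, 0, -0.39, 0, 0, 0.9]
    - [0, 0, 0, 0, 0, 0.9]
    - [0, 0, 0, 0, 0, 0.9]

```text
t: 32.0
tool_pos: [0.5421, 0.21, 0.3014]
eef_rot: [0.001, 0.74, 0.672, 0.002]
ft_force: [-0.7, 0.7, -2.5]
gripper_width: 0.143
```

Request:
move_arm:
  series:
    - [0, 0, 0, 0, 0, 0.9]
    - [0, 0, 0, 0, 0, 0.6]
    - [0, 0, 0, 0, 0, 0]
    - [0, 0, 0, 0, 0, 0]
    - [0, 0, 0, 0, 0, 0]

```text
t: 32.5
tool_pos: [0.5419, 0.21, 0.3001]
eef_rot: [0.0, 0.789, 0.614, 0.001]
ft_force: [0.6, 0.4, -2.1]
gripper_width: 0.146
```

```bash
python3 -c "
from h import *
s,a=pose();print(s['ft_force'],a)
plan(.4620,-.1396,.3,75.55)
"
```

```text
[ 0.6213  0.4007 -2.086 ] 75.74180709278292
from [0.5419 0.21   0.3001] yaw 75.7: turn 0.032 shift [-7.169  0.197  0.003] rows>=7.2
```

Request:
move_arm:
  series:
    - [-0.4, 0.02, 0, 0, 0, 0.03]
    - [-0.7, 0.02, 0, 0, 0, 0]
    - [-0.8, 0.02, 0, 0, 0, 0]
    - [-0.8, 0.02, 0, 0, 0, 0]
    - [-0.8, 0.02, 0, 0, 0, 0]

```text
t: 33.0
tool_pos: [0.5025, 0.038, 0.3001]
eef_rot: [0.001, 0.79, 0.613, 0.001]
ft_force: [0.3, -0.3, -2.0]
gripper_width: 0.142
```

Request:
move_arm:
  series:
    - [-0.8, 0.02, 0, 0, 0, 0]
    - [-0.8, 0.02, 0, 0, 0, 0]
    - [-0.8, 0.02, 0, 0, 0, 0]
    - [-0.7, 0.02, 0, 0, 0, 0]
    - [-0.4, 0.017, 0, 0, 0, 0]

```text
t: 33.5
tool_pos: [0.4631, -0.1338, 0.3]
eef_rot: [0.001, 0.791, 0.612, 0.0]
ft_force: [0.9, -0.0, -3.2]
gripper_width: 0.147
```

Request:
move_arm:
  series:
    - [-0.17, 0, 0, 0, 0, 0]
    - [0, 0, 0, 0, 0, 0]
    - [0, 0, 0, 0, 0, 0]
    - [0, 0, 0, 0, 0, 0]
    - [0, 0, 0, 0, 0, 0]

```text
t: 34.0
tool_pos: [0.4621, -0.1385, 0.2998]
eef_rot: [0.0, 0.79, 0.613, 0.001]
ft_force: [-0.8, -0.2, -1.3]
gripper_width: 0.144
```

```bash
python3 -c "
from h import *
plan(.4620,-.1396,.19,75.55);print(pose()[0]['eef_rot'])
"
```

```text
from [ 0.4621 -0.1385  0.2998] yaw 75.6: turn 0.010 shift [-0.022  0.003  2.197] rows>=2.2
[0.0003 0.7901 0.613  0.0011]
```

Request:
move_arm:
  series:
    - [-0.015, 0, 0.4, 0, 0, 0]
    - [0, 0, 0.6, 0, 0, 0]
    - [0, 0, 0.6, 0, 0, 0]
    - [0, 0, 0.4, 0, 0, 0]
    - [0, 0, 0.15, 0, 0, 0]

```text
t: 34.5
tool_pos: [0.4607, -0.1389, 0.1902]
eef_rot: [-0.002, 0.79, 0.613, 0.0]
ft_force: [0.6, -0.5, -2.6]
gripper_width: 0.143
```

Request:
move_arm:
  series:
    - [0, 0, 0, 0, 0, 0]
    - [0, 0, 0, 0, 0, 0]
    - [0, 0, 0, 0, 0, 0]
    - [0, 0, 0.1, 0, 0, 0]
    - [0, 0, 0.1, 0, 0, 0]

```text
t: 35.0
tool_pos: [0.4623, -0.1404, 0.1827]
eef_rot: [0.001, 0.791, 0.612, 0.001]
ft_force: [-0.6, -0.5, -2.0]
gripper_width: 0.145
```

Request:
move_arm:
  series:
    - [0, 0, 0.08, 0, 0, 0]
    - [0, 0, 0.06, 0, 0, 0]
    - [0, 0, 0.06, 0, 0, 0]
    - [0, 0, 0, 0, 0, 0]
    - [0, 0, 0, 0, 0, 0]

```text
t: 35.5
tool_pos: [0.462, -0.1402, 0.1722]
eef_rot: [0.0, 0.791, 0.612, 0.001]
ft_force: [0.4, -0.7, -2.8]
gripper_width: 0.146
```

```bash
python3 -c "
from h import *
s,a=pose();print(s['gripper_width'],s['ft_force'],s['moment'])
plan(.462,-.1396,.1555,75.55)
"
```

```text
0.14580524917225296 [ 0.4193 -0.7439 -2.7751] [ 0.0856 -0.1381 -0.0083]
from [ 0.462  -0.1402  0.1722] yaw 75.5: turn -0.007 shift [ 0.012 -0.002  0.335] rows>=0.3
```

Request:
move_arm:
  series:
    - [0, 0, 0.1, 0, 0, 0]
    - [0, 0, 0.1, 0, 0, 0]
    - [0, 0, 0.1, 0, 0, 0]
    - [0, 0, 0.07, 0, 0, 0]
    - [0, 0, 0, 0, 0, 0]

```text
t: 36.0
tool_pos: [0.4627, -0.1405, 0.1551]
eef_rot: [0.001, 0.791, 0.612, 0.001]
ft_force: [-0.5, 0.2, 9.3]
gripper_width: 0.142
```

Request:
move_arm:
  series:
    - [0, 0, 0.01, 0, 0, 0]
    - [0, 0, 0, 0, 0, 0]
    - [0, 0, 0, 0, 0, 0]
    - [0, 0, 0, 0, 0, 0]
    - [0, 0, 0, 0, 0, 0]

```text
t: 36.5
tool_pos: [0.4628, -0.1405, 0.1549]
eef_rot: [0.002, 0.791, 0.612, 0.002]
ft_force: [-1.7, 1.0, 10.2]
gripper_width: 0.141
```

Request:
move_arm:
  series:
    - [0, 0, 0, 0, 0, 0.6]
    - [0, 0, 0, 0, 0, 0.8]
    - [0, 0, 0, 0, 0, 0.8]
    - [0, 0, 0, 0, 0, 0.8]
    - [0, 0, 0, 0, 0, 0.8]

```text
t: 37.0
tool_pos: [0.4633, -0.141, 0.1549]
eef_rot: [0.002, 0.897, 0.443, 0.002]
ft_force: [-1.0, 0.5, 9.3]
gripper_width: 0.145
```

```bash
python3 -c "
from h import *
s,a=pose();print(s['gripper_width'],s['ft_force'],s['moment'],a)
"
```

```text
0.14494240010041368 [-0.972   0.4972  9.2705] [0.034  0.1402 0.0916] 52.54434401544104
```

Request:
move_arm:
  series:
    - [0, 0, 0, 0, 0, 0.9]
    - [0, 0, 0, 0, 0, 0.9]
    - [0, 0, 0, 0, 0, 0.9]
    - [0, 0, 0, 0, 0, 0.9]
    - [0, 0, 0, 0, 0, 0.9]

```text
t: 37.5
tool_pos: [0.4633, -0.1409, 0.1549]
eef_rot: [0.001, 0.975, 0.221, 0.002]
ft_force: [0.3, -0.0, 9.0]
gripper_width: 0.145
```

Request:
move_arm:
  series:
    - [0, 0, 0, 0, 0, 0.9]
    - [0, 0, 0, 0, 0, 0.9]
    - [0, 0, 0, 0, 0, 0.9]
    - [0, 0, 0, 0, 0, 0.9]
    - [0, 0, 0, 0, 0, 0.9]

```text
t: 38.0
tool_pos: [0.4632, -0.1408, 0.1549]
eef_rot: [0.001, 1.0, -0.013, 0.003]
ft_force: [-0.4, 0.9, 9.3]
gripper_width: 0.146
```

Request:
move_arm:
  series:
    - [0, 0, 0, 0, 0, 0.8]
    - [0, 0, 0, 0, 0, 0.8]
    - [0, 0, 0, 0, 0, 0.6]
    - [0, 0, 0, 0, 0, 0.1]
    - [0, 0, 0, 0, 0, 0]

```text
t: 38.5
tool_pos: [0.4631, -0.1408, 0.1549]
eef_rot: [0.0, 0.991, -0.131, 0.002]
ft_force: [-1.9, -0.0, 9.5]
gripper_width: 0.142
```

Request:
move_arm:
  series:
    - [0, 0, -0.06, 0, 0, 0]
    - [0, 0, -0.06, 0, 0, 0]
    - [0, 0, -0.06, 0, 0, 0]
    - [0, 0, -0.04, 0, 0, 0]
    - [0, 0, 0, 0, 0, 0]

```text
t: 39.0
tool_pos: [0.4628, -0.1407, 0.1647]
eef_rot: [0.0, 0.991, -0.131, 0.002]
ft_force: [0.8, -0.8, 3.8]
gripper_width: 0.144
```

Request:
move_arm:
  series:
    - [0, 0, -0.05, 0, 0, 0]
    - [0, 0, -0.03, 0, 0, 0]
    - [0, 0, 0, 0, 0, 0]
    - [0, 0, 0, 0, 0, 0]
    - [0, 0, 0, 0, 0, 0]

```text
t: 39.5
tool_pos: [0.4624, -0.1406, 0.1651]
eef_rot: [-0.0, 0.991, -0.131, 0.001]
ft_force: [6.0, -3.4, -18.2]
gripper_width: 0.142
```

```bash
python3 -c "
from h import *
s,a=pose();print(s['gripper_width'],s['ft_force'],s['moment'],a)
"
```

```text
0.14240984870492168 [  5.9618  -3.3746 -18.1999] [-0.8678 -1.6562 -0.0041] -15.0992604796349
```

Locked. Release, retreat, look for the cream pot.

Request:
move_arm:
  series:
    - [0, 0, 0.08, 0, 0, 0]
    - [0, 0, 0, 0, 0, 0]
    - [0, 0, 0, 0, 0, 0]
    - [0, 0, 0, 0, 0, 0]
    - [0, 0, 0, 0, 0, 0]

```text
t: 40.0
tool_pos: [0.4625, -0.1405, 0.1649]
eef_rot: [-0.0, 0.991, -0.131, 0.002]
ft_force: [2.7, -1.8, 2.7]
gripper_width: 0.143
```

Request:
move_arm:
  series:
    - [0, 0, 0, 0, 0, 0]
    - [0, 0, 0, 0, 0, 0]
    - [0, 0, 0, 0, 0, 0]
    - [0, 0, 0, 0, 0, 0]
    - [0, 0, -0.3, 0, 0, 0]
  claw: 0.4
  force: 55

```text
t: 40.5
tool_pos: [0.4599, -0.1392, 0.1775]
eef_rot: [-0.001, 0.991, -0.131, -0.002]
ft_force: [0.4, 0.3, -0.7]
gripper_width: 0.399
```

Request:
move_arm:
  series:
    - [0, 0, -0.5, 0, 0, 0]
    - [0, 0, -0.6, 0, 0, 0]
    - [0, 0, -0.6, 0, 0, 0]
    - [0, 0, -0.4, 0, 0, 0]
    - [0, 0, -0.2, 0, 0, 0]

```text
t: 41.0
tool_pos: [0.462, -0.1404, 0.296]
eef_rot: [-0.0, 0.991, -0.131, 0.002]
ft_force: [0.4, -0.3, -1.0]
gripper_width: 0.399
```

```bash
python3 -c "
from h import *
im=shot('top','t6.png');c=cv2.resize(im[140:290,150:290,::-1],(560,600),interpolation=2)
cv2.imwrite('pics/c6.png',c)
s,a=pose();print(s['tool_pos'],a,s['joint_positions'])
for q,A,B,n in bars(im,(165,200,215,285),lambda h,s,v:(s>15)&(s<70)&(v>175)&(h>12)&(h<40)): print(q,A,B,n)
"
```

```text
[ 0.4624 -0.1405  0.2966] -15.086409234828452 [-0.4402  0.0977  1.5524  0.0014  1.4866 -0.177 ]
[173.6154 241.9231] [179.1552 238.233 ] [168.3062 245.4596] 26
[183.0909 235.6364] [185.7802 233.6955] [180.5945 237.4381] 11
```

View pics/c6.png

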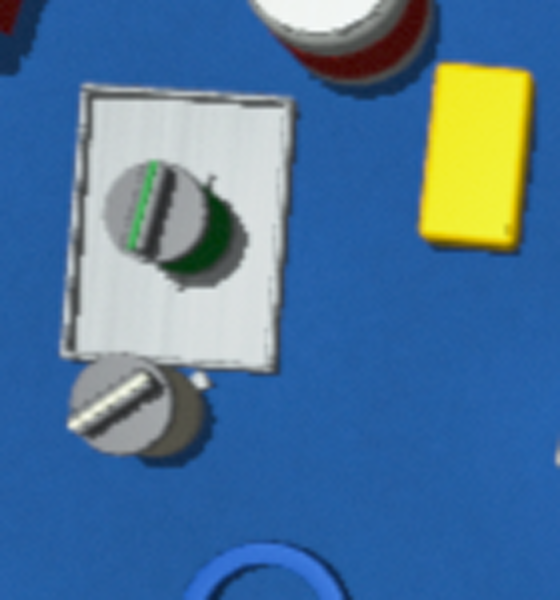

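```bash
python3 -c "
from h import *
im=cv2.imread('pics/t6.png')[:,:,::-1]
print('cap',onz('top',(180.1,240.9),.083))
for t in (150,165,180):
  for q,A,B,n in bars(im,(160,228,194,252),lambda h,s,v:(s>12)&(s<80)&(v>t)&(h>12)&(h<40))[:3]:
    a,b=onz('top',A,.107),onz('top',B,.107);d=b-a;print(t,q,A,B,n,onz('top',q,.107)[:2],((a+b)/2)[:2],np.linalg.norm(d),np.degrees(np.arctan2(d[1],d[0]))%180)
g=bars(im,(170,175,200,210),lambda h,s,v:(h>50)&(h<80)&(s>100)&(v>130))[0];print('green',onz('top',g[0],.111))
"
```

```text
cap [0.4879 0.3812 0.083 ]
150 [176.5714 239.9286] [185.8014 233.7054] [167.8645 245.799 ] 42 [0.4888 0.3824] [0.4892 0.3818] 0.048900736980962096 124.16545494978696
165 [176.5714 239.9286] [185.8014 233.7054] [167.8645 245.799 ] 42 [0.4888 0.3824] [0.4892 0.3818] 0.048900736980962096 124.16545494978696
180 [176.5714 239.9286] [185.8014 233.7054] [167.8645 245.799 ] 42 [0.4888 0.3824] [0.4892 0.3818] 0.048900736980962096 124.16545494978696
green [0.5996 0.3632 0.111 ]
```

Request:
move_arm:
  series:
    - [0, 0, 0, 0, 0, -0.9]
    - [0, 0, 0, 0, 0, -0.9]
    - [0, 0, 0, 0, 0, -0.9]
    - [0, 0, 0, 0, 0, -0.9]
    - [0, 0, 0, 0, 0, -0.9]

```text
t: 41.55
tool_pos: [0.4609, -0.1398, 0.2927]
eef_rot: [-0.001, 0.994, 0.106, -0.0]
ft_force: [-0.7, 0.2, -0.5]
gripper_width: 0.397
```

Request:
move_arm:
  series:
    - [0, 0, 0, 0, 0, -0.9]
    - [0, 0, 0, 0, 0, -0.9]
    - [0, 0, 0, 0, 0, -0.9]
    - [0, 0, 0, 0, 0, -0.9]
    - [0, 0, 0, 0, 0, -0.12]

```text
t: 42.05
tool_pos: [0.461, -0.1399, 0.2929]
eef_rot: [-0.001, 0.956, 0.295, -0.0]
ft_force: [0.4, -0.7, -0.3]
gripper_width: 0.397
```

```bash
python3 -c "
from h import *
plan(.4889,.3819,.2,34.2);print(pose()[0]['eef_rot'])
"
```

```text
from [ 0.461  -0.1399  0.2929] yaw 34.3: turn 0.009 shift [ 6.328 -8.318  1.857] rows>=10.6
[-0.001   0.9557  0.2945 -0.0001]
```

Request:
move_arm:
  series:
    - [0.3, -0.4, 0, 0, 0, 0]
    - [0.46, -0.6, 0, 0, 0, 0]
    - [0.53, -0.7, 0, 0, 0, 0]
    - [0.53, -0.7, 0, 0, 0, 0]
    - [0.53, -0.7, 0, 0, 0, 0]

```text
t: 42.55
tool_pos: [0.471, 0.0556, 0.2936]
eef_rot: [-0.0, 0.956, 0.293, 0.0]
ft_force: [0.2, -0.1, 0.2]
gripper_width: 0.4
```

Request:
move_arm:
  series:
    - [0.53, -0.7, 0, 0, 0, 0]
    - [0.53, -0.7, 0.1, 0, 0, 0]
    - [0.53, -0.7, 0.2, 0, 0, 0]
    - [0.53, -0.7, 0.2, 0, 0, 0]
    - [0.53, -0.7, 0.25, 0, 0, 0]

```text
t: 43.05
tool_pos: [0.4824, 0.275, 0.2561]
eef_rot: [0.0, 0.956, 0.294, 0.001]
ft_force: [1.2, -0.4, 0.6]
gripper_width: 0.4
```

Request:
move_arm:
  series:
    - [0.53, -0.7, 0.25, 0, 0, 0]
    - [0.4, -0.5, 0.25, 0, 0, 0]
    - [0.27, -0.35, 0.25, 0, 0, 0]
    - [0.13, -0.17, 0.25, 0, 0, 0]
    - [0, 0, 0.1, 0, 0, 0]

```text
t: 43.55
tool_pos: [0.4885, 0.382, 0.1996]
eef_rot: [0.001, 0.956, 0.295, -0.001]
ft_force: [-0.6, -0.1, -0.4]
gripper_width: 0.4
```

Request:
move_arm:
  series:
    - [0, 0, 0, 0, 0, 0]
    - [0, 0, 0, 0, 0, 0]
    - [0, 0, 0, 0, 0, 0]
    - [0, 0, 0, 0, 0, 0]
    - [0, 0, 0, 0, 0, 0]

```text
t: 44.05
tool_pos: [0.4899, 0.3814, 0.2029]
eef_rot: [-0.0, 0.956, 0.294, 0.002]
ft_force: [0.3, -0.5, 1.1]
gripper_width: 0.399
```

```bash
python3 -c "
from h import *
plan(.4889,.3819,.1035,34.2);print(pose()[0]['eef_rot'])
"
```

```text
from [0.4899 0.3814 0.2029] yaw 34.2: turn -0.003 shift [-0.01  -0.02   1.987] rows>=2.0
[-0.0001  0.9558  0.2939  0.0015]
```

Request:
move_arm:
  series:
    - [-0.01, -0.02, 0.4, 0, 0, 0]
    - [0, 0, 0.6, 0, 0, 0]
    - [0, 0, 0.5, 0, 0, 0]
    - [0, 0, 0.3, 0, 0, 0]
    - [0, 0, 0.17, 0, 0, 0]

```text
t: 44.55
tool_pos: [0.4881, 0.3818, 0.1023]
eef_rot: [0.0, 0.956, 0.294, -0.0]
ft_force: [-0.4, 0.2, 0.7]
gripper_width: 0.402
```

Request:
move_arm:
  series:
    - [0, 0, 0, 0, 0, 0]
    - [0, 0, 0, 0, 0, 0]
    - [0, 0, 0, 0, 0, 0]
    - [0, 0, 0, 0, 0, 0]
    - [0, 0, 0, 0, 0, 0]

```text
t: 45.05
tool_pos: [0.4891, 0.3826, 0.1044]
eef_rot: [-0.0, 0.956, 0.294, 0.002]
ft_force: [0.3, 0.4, 0.7]
gripper_width: 0.402
```

```bash
python3 -c "
from h import *
plan(.4889,.3819,.1032,34.2);print(pose()[0]['eef_rot'])
"
```

```text
from [0.4891 0.3826 0.1044] yaw 34.2: turn 0.006 shift [-0.011  0.009  0.023] rows>=0.0
[-0.0001  0.9557  0.2943  0.0016]
```

Request:
move_arm:
  series:
    - [0, 0, 0.02, 0, 0, 0]
    - [0, 0, 0, 0, 0, 0]
    - [0, 0, 0, 0, 0, 0]
    - [0, 0, 0, 0, 0, 0]
    - [0, 0, 0, 0, 0, 0]
  claw: 0
  force: 55

```text
t: 45.55
tool_pos: [0.4888, 0.3824, 0.1026]
eef_rot: [-0.0, 0.956, 0.294, 0.001]
ft_force: [0.2, 0.4, 0.7]
gripper_width: 0.143
```

Request:
move_arm:
  series:
    - [0, 0, -0.15, 0, 0, 0]
    - [0, 0, -0.4, 0, 0, 0]
    - [0, 0, -0.6, 0, 0, 0]
    - [0, 0, -0.6, 0, 0, -0.5]
    - [0, 0, -0.6, 0, 0, -0.9]

```text
t: 46.05
tool_pos: [0.488, 0.3819, 0.2209]
eef_rot: [0.0, 0.931, 0.365, 0.0]
ft_force: [0.7, 0.0, -3.2]
gripper_width: 0.146
```

Request:
move_arm:
  series:
    - [0, 0, -0.6, 0, 0, -0.9]
    - [0, 0, -0.6, 0, 0, -0.9]
    - [0, 0, -0.39, 0, 0, -0.9]
    - [0, 0, 0, 0, 0, -0.9]
    - [0, 0, 0, 0, 0, -0.9]

```text
t: 46.55
tool_pos: [0.4883, 0.3822, 0.3005]
eef_rot: [0.0, 0.82, 0.573, 0.001]
ft_force: [0.3, -0.6, -2.2]
gripper_width: 0.144
```

Request:
move_arm:
  series:
    - [0, 0, 0, 0, 0, -0.7]
    - [0, 0, 0, 0, 0, -0.29]
    - [0, 0, 0, 0, 0, 0]
    - [0, 0, 0, 0, 0, 0]
    - [0, 0, 0, 0, 0, 0]

```text
t: 47.05
tool_pos: [0.4882, 0.3822, 0.2995]
eef_rot: [0.0, 0.79, 0.613, 0.001]
ft_force: [0.2, -1.0, -3.6]
gripper_width: 0.143
```

```bash
python3 -c "
from h import *
s,a=pose();print(s['ft_force'],a)
plan(.4870,-.0432,.3,75.55);print(s['eef_rot'])
"
```

```text
[ 0.1903 -1.0187 -3.5619] 75.54797190922052
from [0.4882 0.3822 0.2995] yaw 75.5: turn -0.000 shift [-8.245  2.099 -0.011] rows>=8.5
[0.0003 0.7904 0.6125 0.0006]
```

Request:
move_arm:
  series:
    - [-0.4, 0.1, 0, 0, 0, 0]
    - [-0.7, 0.18, 0, 0, 0, 0]
    - [-0.8, 0.2, 0, 0, 0, 0]
    - [-0.8, 0.2, 0, 0, 0, 0]
    - [-0.8, 0.2, 0, 0, 0, 0]

```text
t: 47.55
tool_pos: [0.4867, 0.1993, 0.2996]
eef_rot: [0.001, 0.79, 0.613, 0.001]
ft_force: [1.2, -0.4, -2.8]
gripper_width: 0.144
```

Request:
move_arm:
  series:
    - [-0.8, 0.2, 0, 0, 0, 0]
    - [-0.8, 0.2, 0, 0, 0, 0]
    - [-0.8, 0.2, 0, 0, 0, 0]
    - [-0.8, 0.2, 0, 0, 0, 0]
    - [-0.8, 0.2, 0, 0, 0, 0]

```text
t: 48.05
tool_pos: [0.4848, -0.0067, 0.2998]
eef_rot: [0.001, 0.79, 0.612, 0.001]
ft_force: [0.5, 0.2, -2.9]
gripper_width: 0.145
```

Request:
move_arm:
  series:
    - [-0.45, 0.13, 0, 0, 0, 0]
    - [-0.2, 0.06, 0, 0, 0, 0]
    - [-0.1, 0.03, 0, 0, 0, 0]
    - [0, 0, 0, 0, 0, 0]
    - [0, 0, 0, 0, 0, 0]

```text
t: 48.55
tool_pos: [0.4871, -0.0423, 0.2994]
eef_rot: [-0.0, 0.79, 0.613, 0.001]
ft_force: [-0.2, 1.0, -2.6]
gripper_width: 0.144
```

```bash
python3 -c "
from h import *
plan(.4870,-.0432,.19,75.55)
"
```

```text
from [ 0.4871 -0.0423  0.2994] yaw 75.6: turn 0.013 shift [-0.017  0.002  2.188] rows>=2.2
```

Request:
move_arm:
  series:
    - [-0.01, 0, 0.4, 0, 0, 0]
    - [0, 0, 0.6, 0, 0, 0]
    - [0, 0, 0.6, 0, 0, 0]
    - [0, 0, 0.4, 0, 0, 0]
    - [0, 0, 0.15, 0, 0, 0]

```text
t: 49.05
tool_pos: [0.4859, -0.0422, 0.1898]
eef_rot: [-0.002, 0.79, 0.613, -0.0]
ft_force: [0.3, 0.4, -2.8]
gripper_width: 0.143
```

Request:
move_arm:
  series:
    - [0, 0, 0, 0, 0, 0]
    - [0, 0, 0, 0, 0, 0]
    - [0, 0, 0, 0, 0, 0]
    - [0, 0, 0.1, 0, 0, 0]
    - [0, 0, 0.1, 0, 0, 0]

```text
t: 49.55
tool_pos: [0.4878, -0.0439, 0.1823]
eef_rot: [0.001, 0.79, 0.613, 0.001]
ft_force: [-0.4, 0.7, -3.8]
gripper_width: 0.146
```

Request:
move_arm:
  series:
    - [0, 0, 0.08, 0, 0, 0]
    - [0, 0, 0.06, 0, 0, 0]
    - [0, 0, 0.06, 0, 0, 0]
    - [0, 0, 0, 0, 0, 0]
    - [0, 0, 0, 0, 0, 0]

```text
t: 50.05
tool_pos: [0.4874, -0.0439, 0.1718]
eef_rot: [0.0, 0.79, 0.613, 0.001]
ft_force: [-0.3, 0.2, -3.9]
gripper_width: 0.143
```

```bash
python3 -c "
from h import *
s,a=pose();print(s['gripper_width'],s['ft_force'],s['moment'])
plan(.4870,-.0432,.1555,75.55)
"
```

```text
0.14333854353835254 [-0.3187  0.2262 -3.9369] [ 0.0381 -0.1852 -0.0288]
from [ 0.4874 -0.0439  0.1718] yaw 75.6: turn 0.004 shift [ 0.01  -0.012  0.327] rows>=0.3
```

Request:
move_arm:
  series:
    - [0, 0, 0.1, 0, 0, 0]
    - [0, 0, 0.1, 0, 0, 0]
    - [0, 0, 0.1, 0, 0, 0]
    - [0, 0, 0.07, 0, 0, 0]
    - [0, 0, 0, 0, 0, 0]

```text
t: 50.55
tool_pos: [0.4883, -0.044, 0.1547]
eef_rot: [0.001, 0.79, 0.613, 0.002]
ft_force: [-0.8, 0.2, 7.5]
gripper_width: 0.145
```

Request:
move_arm:
  series:
    - [0, 0, 0.01, 0, 0, 0]
    - [0, 0, 0, 0, 0, 0]
    - [0, 0, 0, 0, 0, 0]
    - [0, 0, 0, 0, 0, 0]
    - [0, 0, 0, 0, 0, 0]

```text
t: 51.05
tool_pos: [0.4883, -0.044, 0.1545]
eef_rot: [0.001, 0.79, 0.613, 0.002]
ft_force: [-1.6, 0.4, 9.3]
gripper_width: 0.144
```

Request:
move_arm:
  series:
    - [0, 0, 0, 0, 0, 0.6]
    - [0, 0, 0, 0, 0, 0.8]
    - [0, 0, 0, 0, 0, 0.8]
    - [0, 0, 0, 0, 0, 0.8]
    - [0, 0, 0, 0, 0, 0.8]

```text
t: 51.55
tool_pos: [0.4885, -0.0443, 0.1545]
eef_rot: [0.001, 0.896, 0.443, 0.002]
ft_force: [-1.5, -0.8, 8.7]
gripper_width: 0.145
```

```bash
python3 -c "
from h import *
s,a=pose();print(s['gripper_width'],s['ft_force'],s['moment'],a)
"
```

```text
0.1448306174300798 [-1.5047 -0.8431  8.6892] [-0.0781  0.2454  0.1653] 52.60874230160809
```

Request:
move_arm:
  series:
    - [0, 0, 0, 0, 0, 0.9]
    - [0, 0, 0, 0, 0, 0.9]
    - [0, 0, 0, 0, 0, 0.9]
    - [0, 0, 0, 0, 0, 0.9]
    - [0, 0, 0, 0, 0, 0.9]

```text
t: 52.05
tool_pos: [0.4886, -0.0444, 0.1545]
eef_rot: [0.001, 0.975, 0.221, 0.002]
ft_force: [-1.0, -0.1, 8.6]
gripper_width: 0.144
```

Request:
move_arm:
  series:
    - [0, 0, 0, 0, 0, 0.9]
    - [0, 0, 0, 0, 0, 0.9]
    - [0, 0, 0, 0, 0, 0.9]
    - [0, 0, 0, 0, 0, 0.9]
    - [0, 0, 0, 0, 0, 0.9]

```text
t: 52.55
tool_pos: [0.4885, -0.0443, 0.1545]
eef_rot: [0.0, 1.0, -0.012, 0.002]
ft_force: [-1.9, 0.2, 8.7]
gripper_width: 0.14
```

Request:
move_arm:
  series:
    - [0, 0, 0, 0, 0, 0.8]
    - [0, 0, 0, 0, 0, 0.8]
    - [0, 0, 0, 0, 0, 0.6]
    - [0, 0, 0, 0, 0, 0.1]
    - [0, 0, 0, 0, 0, 0]

```text
t: 53.05
tool_pos: [0.4885, -0.0441, 0.1545]
eef_rot: [-0.0, 0.991, -0.131, 0.003]
ft_force: [-1.3, 0.4, 9.4]
gripper_width: 0.142
```

Request:
move_arm:
  series:
    - [0, 0, -0.06, 0, 0, 0]
    - [0, 0, -0.06, 0, 0, 0]
    - [0, 0, -0.06, 0, 0, 0]
    - [0, 0, -0.04, 0, 0, 0]
    - [0, 0, 0, 0, 0, 0]

```text
t: 53.55
tool_pos: [0.4883, -0.0441, 0.1642]
eef_rot: [-0.0, 0.991, -0.131, 0.002]
ft_force: [0.8, -0.6, 1.5]
gripper_width: 0.143
```

Request:
move_arm:
  series:
    - [0, 0, -0.05, 0, 0, 0]
    - [0, 0, -0.03, 0, 0, 0]
    - [0, 0, 0, 0, 0, 0]
    - [0, 0, 0, 0, 0, 0]
    - [0, 0, 0, 0, 0, 0]

```text
t: 54.05
tool_pos: [0.488, -0.044, 0.1647]
eef_rot: [-0.0, 0.991, -0.131, 0.001]
ft_force: [6.2, -1.7, -18.1]
gripper_width: 0.143
```

```bash
python3 -c "
from h import *
s,a=pose();print(s['gripper_width'],s['ft_force'],s['moment'],a)
"
```

```text
0.14334025719490626 [  6.2043  -1.7329 -18.0956] [-0.5394 -1.7728  0.0724] -15.038762067521118
```

Request:
move_arm:
  series:
    - [0, 0, 0.08, 0, 0, 0]
    - [0, 0, 0, 0, 0, 0]
    - [0, 0, 0, 0, 0, 0]
    - [0, 0, 0, 0, 0, 0]
    - [0, 0, 0, 0, 0, 0]

```text
t: 54.55
tool_pos: [0.488, -0.044, 0.1645]
eef_rot: [-0.0, 0.991, -0.131, 0.002]
ft_force: [3.7, -0.9, 2.6]
gripper_width: 0.144
```

Request:
move_arm:
  series:
    - [0, 0, 0, 0, 0, 0]
    - [0, 0, 0, 0, 0, 0]
    - [0, 0, 0, 0, 0, 0]
    - [0, 0, 0, 0, 0, 0]
    - [0, 0, -0.3, 0, 0, 0]
  claw: 0.4
  force: 55

```text
t: 55.05
tool_pos: [0.4853, -0.0433, 0.1771]
eef_rot: [-0.001, 0.991, -0.131, -0.002]
ft_force: [-1.0, -0.1, -0.0]
gripper_width: 0.4
```

Request:
move_arm:
  series:
    - [0, 0, -0.6, 0, 0, 0]
    - [0, 0, -0.8, 0, 0, 0]
    - [0, 0, -0.8, 0, 0, 0]
    - [0, 0, -0.8, 0, 0, 0]
    - [0, 0, -0.8, 0, 0, 0]

```text
t: 55.55
tool_pos: [0.4863, -0.0437, 0.3703]
eef_rot: [-0.0, 0.991, -0.131, 0.0]
ft_force: [1.2, 0.2, -0.7]
gripper_width: 0.398
```

Request:
move_arm:
  series:
    - [-0.8, 0, -0.4, 0, 0, 0]
    - [-0.8, 0, 0, 0, 0, 0]
    - [-0.8, -0.8, 0, 0, 0, 0]
    - [0, -0.8, 0, 0, 0, 0]
    - [0, -0.8, 0, 0, 0, 0]

```text
t: 56.05
tool_pos: [0.4041, 0.0984, 0.3895]
eef_rot: [-0.0, 0.991, -0.131, 0.002]
ft_force: [1.4, -0.4, 0.5]
gripper_width: 0.399
```

```bash
python3 -c "
from h import *
im=shot('top','t7.png');sd=shot('side','s7.png')
cv2.imwrite('pics/c7.png',np.vstack([cv2.resize(im[110:300,290:545,::-1],(510,380),interpolation=2),cv2.resize(sd[90:200,260:420,::-1],(510,350)  ,interpolation=2)[:220]]))
s,a=pose();print(s['tool_pos'],a,s['eef_rot'])
print('handle',onz('top',(450.7,135),.328))
hg=np.array([.5593,-.1655,.145]);X=np.array([.9684,-.2495]);Y=np.array([.2495,.9684])
for a in(1.9,2.0,2.1):
  x=-.21*np.cos(a)+.02*np.sin(a);z=.21*np.sin(a)+.02*np.cos(a)
  for y in(-.05,0,.05):
    P=np.r_[hg[:2]+X*x+Y*y,.145+z];print(a,P,proj('top',P),proj('side',P))
"
```

```text
[0.4053 0.1012 0.3885] -14.674412088809957 [-0.0016  0.9918 -0.1277  0.0004]
handle [ 0.6711 -0.1923  0.328 ]
1.9 [ 0.6309 -0.2356  0.3373] [475.6267 155.1914] [357.0768  99.2682]
1.9 [ 0.6434 -0.1872  0.3373] [449.3056 148.5577] [340.2606 102.5082]
1.9 [ 0.6558 -0.1387  0.3373] [423.0167 141.9322] [322.908  105.8515]
2.0 [ 0.6491 -0.2403  0.3276] [476.5331 146.6785] [352.4657 100.9065]
2.0 [ 0.6615 -0.1918  0.3276] [450.4963 140.1218] [335.781  104.1328]
2.0 [ 0.674  -0.1434  0.3276] [424.491 133.573] [318.5706 107.4607]
2.1 [ 0.6662 -0.2447  0.3162] [477.0154 139.1267] [348.1712 103.3288]
2.1 [ 0.6787 -0.1963  0.3162] [451.3035 132.6564] [331.6213 106.5534]
2.1 [ 0.6912 -0.1478  0.3162] [425.6223 126.1939] [314.5564 109.8784]
```

View pics/c7.png

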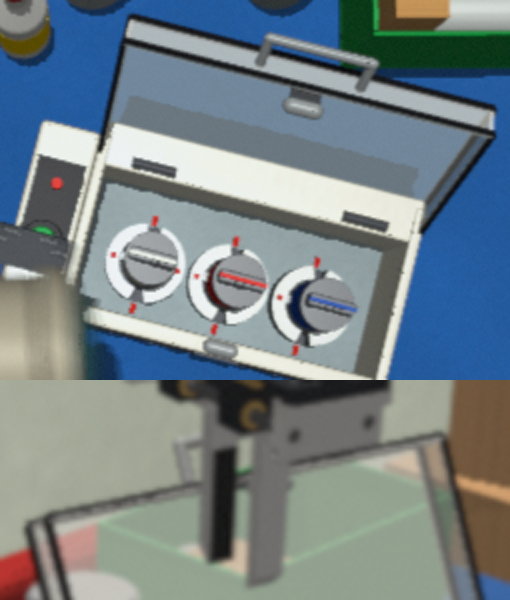

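```bash
python3 -c "
from h import *
plan(.672,-.1945,.43,-14.45)
a=2.06;f=lambda a:(-.21*np.cos(a)+.02*np.sin(a),.21*np.sin(a)+.02*np.cos(a))
for b in np.arange(1.96,-.05,-.1):
  p,q=f(b+.1),f(b);print(round(b,2),((q[0]-p[0])/.05).round(2) ,(-(q[1]-p[1])/.05).round(2))
"
```

```text
from [0.4053 0.1012 0.3885] yaw -14.7: turn -0.037 shift [ 6.641  4.395 -0.83 ] rows>=8.0
1.96 -0.36 -0.21
1.86 -0.38 -0.18
1.76 -0.4 -0.14
1.66 -0.41 -0.1
1.56 -0.42 -0.06
1.46 -0.42 -0.01
1.36 -0.42 0.03
1.26 -0.42 0.07
1.16 -0.41 0.11
1.06 -0.39 0.15
0.96 -0.38 0.19
0.86 -0.36 0.23
0.76 -0.33 0.26
0.66 -0.3 0.29
0.56 -0.27 0.32
0.46 -0.24 0.35
0.36 -0.2 0.37
0.26 -0.17 0.39
0.16 -0.13 0.4
0.06 -0.09 0.41
-0.04 -0.04 0.42
```

Request:
move_arm:
  series:
    - [0, 0, -0.42, 0, 0, -0.04]
    - [0.3, 0.2, -0.42, 0, 0, 0]
    - [0.5, 0.33, 0, 0, 0, 0]
    - [0.62, 0.41, 0, 0, 0, 0]
    - [0.62, 0.41, 0, 0, 0, 0]

```text
t: 56.65
tool_pos: [0.4869, 0.0045, 0.4311]
eef_rot: [-0.0, 0.992, -0.129, 0.001]
ft_force: [0.4, -0.2, 0.5]
gripper_width: 0.399
```

Request:
move_arm:
  series:
    - [0.62, 0.41, 0, 0, 0, 0]
    - [0.62, 0.41, 0, 0, 0, 0]
    - [0.62, 0.41, 0, 0, 0, 0]
    - [0.62, 0.41, 0, 0, 0, 0]
    - [0.62, 0.41, 0, 0, 0, 0]

```text
t: 57.15
tool_pos: [0.6106, -0.1348, 0.4306]
eef_rot: [-0.0, 0.992, -0.129, 0.0]
ft_force: [-0.5, -0.1, 0.6]
gripper_width: 0.397
```

Request:
move_arm:
  series:
    - [0.62, 0.41, 0, 0, 0, 0]
    - [0.62, 0.41, 0, 0, 0, 0]
    - [0.26, 0.17, 0, 0, 0, 0]
    - [0, 0, 0, 0, 0, 0]
    - [0, 0, 0, 0, 0, 0]

```text
t: 57.65
tool_pos: [0.6698, -0.2, 0.4304]
eef_rot: [-0.001, 0.992, -0.129, -0.0]
ft_force: [-0.3, 0.2, -0.4]
gripper_width: 0.403
```

```bash
python3 -c "
from h import *
plan(.672,-.1945,.325,-14.45)
im=shot('top');sd=shot('side')
cv2.imwrite('pics/c8.png',np.hstack([cv2.resize(im[90:190,390:520,::-1],(390,300),interpolation=2),cv2.resize(sd[50:150,270:400,::-1],(390,300),interpolation=2)]))
"
```

```text
from [ 0.6698 -0.2     0.4304] yaw -14.8: turn -0.063 shift [ 0.016 -0.117  2.108] rows>=2.1
```

View pics/c8.png

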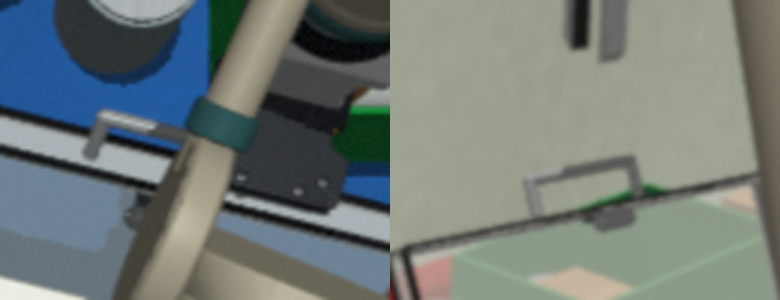

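```bash
python3 -c "
from h import *
print(tri((450.7,135.5),(333.7,106)))
P,_=tri((450.7,135.5),(333.7,106));plan(P[0],P[1],P[2]+.004,-14.45)
"
```

```text
(array([ 0.6717, -0.1947,  0.3198]), np.float64(0.001647420987716528))
from [ 0.6694 -0.1989  0.4319] yaw -14.8: turn -0.052 shift [ 0.023 -0.092  2.162] rows>=2.2
```

Agrees with the model (a≈2.06). Descend and grip the bar.

Request:
move_arm:
  series:
    - [0.02, -0.09, 0.4, 0, 0, -0.05]
    - [0, 0, 0.6, 0, 0, 0]
    - [0, 0, 0.6, 0, 0, 0]
    - [0, 0, 0.4, 0, 0, 0]
    - [0, 0, 0.14, 0, 0, 0]

```text
t: 58.25
tool_pos: [0.6709, -0.1939, 0.3228]
eef_rot: [-0.001, 0.992, -0.126, -0.001]
ft_force: [-0.3, -0.1, 0.4]
gripper_width: 0.399
```

Request:
move_arm:
  series:
    - [0, 0, 0, 0, 0, 0]
    - [0, 0, 0, 0, 0, 0]
    - [0, 0, 0, 0, 0, 0]
    - [0, 0, 0, 0, 0, 0]
    - [0, 0, 0, 0, 0, 0]
  claw: 0
  force: 25

```text
t: 58.75
tool_pos: [0.6733, -0.1956, 0.3253]
eef_rot: [-0.0, 0.992, -0.126, 0.002]
ft_force: [1.6, 0.2, 2.5]
gripper_width: 0.096
```

```bash
python3 -c "
from h import *
s,a=pose();print(s['tool_pos'],a,s['gripper_width'],s['ft_force'])
"
```

```text
[ 0.6733 -0.1956  0.3253] -14.484575992067192 0.0962554932562945 [1.5683 0.1856 2.5393]
```

Request:
move_arm:
  series:
    - [-0.18, 0, -0.1, 0, 0, 0]
    - [-0.18, 0, -0.11, 0, 0, 0]
    - [-0.19, 0, -0.09, 0, 0, 0]
    - [-0.19, 0, -0.09, 0, 0, 0]
    - [-0.2, 0, -0.07, 0, 0, 0]

```text
t: 59.25
tool_pos: [0.6305, -0.1846, 0.3492]
eef_rot: [0.0, 0.992, -0.126, 0.006]
ft_force: [6.3, -0.3, 4.2]
gripper_width: 0.098
```

Request:
move_arm:
  series:
    - [-0.2, 0, -0.07, 0, 0, 0]
    - [-0.41, 0, -0.1, 0, 0, 0]
    - [-0.42, 0, -0.06, 0, 0, 0]
    - [-0.42, 0, -0.01, 0, 0, 0]
    - [-0.42, 0, 0.03, 0, 0, 0]

```text
t: 59.75
tool_pos: [0.5389, -0.1608, 0.3606]
eef_rot: [0.0, 0.992, -0.126, 0.006]
ft_force: [4.2, -0.1, 6.5]
gripper_width: 0.095
```

```bash
python3 -c "
from h import *
s,a=pose();d=s['tool_pos']-[.5593,-.1655,.145];print(s['tool_pos'],a,s['gripper_width'],s['ft_force'],'mixer x',d[0]*.9684-d[1]*.2495,'y',d[0]*.2495+d[1]*.9684,'z',d[2])
"
```

```text
[ 0.5389 -0.1608  0.3606] -14.47192341180878 0.09481775866567656 [ 4.1523 -0.0918  6.5446] mixer x -0.020963239842160596 y -0.0005542990287551106 z 0.21562867153661994
```

Request:
move_arm:
  series:
    - [-0.42, 0, 0.07, 0, 0, 0]
    - [-0.41, 0, 0.11, 0, 0, 0]
    - [-0.39, 0, 0.15, 0, 0, 0]
    - [-0.38, 0, 0.19, 0, 0, 0]
    - [-0.36, 0, 0.23, 0, 0, 0]

```text
t: 60.25
tool_pos: [0.4419, -0.1358, 0.3216]
eef_rot: [0.0, 0.992, -0.126, 0.003]
ft_force: [0.6, 0.0, 2.9]
gripper_width: 0.099
```

Request:
move_arm:
  series:
    - [-0.33, 0, 0.26, 0, 0, 0]
    - [-0.3, 0, 0.29, 0, 0, 0]
    - [-0.27, 0, 0.32, 0, 0, 0]
    - [0, 0, 0, 0, 0, 0]
    - [0, 0, 0, 0, 0, 0]

```text
t: 60.75
tool_pos: [0.3966, -0.124, 0.2759]
eef_rot: [-0.001, 0.992, -0.126, -0.001]
ft_force: [-4.2, 1.0, -1.6]
gripper_width: 0.097
```

```bash
python3 -c "
from h import *
s,a=pose();d=s['tool_pos']-[.5593,-.1655,.145];print(s['tool_pos'],a,s['gripper_width'],s['ft_force'],s['eef_rot'],'mixer x',d[0]*.9684-d[1]*.2495,'y',d[0]*.2495+d[1]*.9684,'z',d[2])
"
```

```text
[ 0.3966 -0.124   0.2759] -14.501432203759798 0.09678674928899053 [-4.1649  0.9522 -1.6109] [-0.0008  0.992  -0.1262 -0.0012] mixer x -0.16786431865213913 y -0.00041084653788353576 z 0.13092945558129745
```

Request:
move_arm:
  series:
    - [-0.12, 0, 0.17, 0, 0, 0]
    - [-0.12, 0, 0.18, 0, 0, 0]
    - [-0.1, 0, 0.18, 0, 0, 0]
    - [-0.1, 0, 0.19, 0, 0, 0]
    - [-0.09, 0, 0.19, 0, 0, 0]

```text
t: 61.25
tool_pos: [0.3715, -0.1175, 0.2313]
eef_rot: [-0.001, 0.992, -0.126, -0.001]
ft_force: [-6.6, 1.3, 3.9]
gripper_width: 0.098
```

Request:
move_arm:
  series:
    - [-0.08, 0, 0.2, 0, 0, 0]
    - [-0.07, 0, 0.2, 0, 0, 0]
    - [-0.06, 0, 0.2, 0, 0, 0]
    - [0, 0, 0, 0, 0, 0]
    - [0, 0, 0, 0, 0, 0]

```text
t: 61.75
tool_pos: [0.3611, -0.1148, 0.2003]
eef_rot: [-0.001, 0.992, -0.126, -0.002]
ft_force: [-6.3, 1.2, -1.9]
gripper_width: 0.098
```

```bash
python3 -c "
from h import *
s,a=pose();d=s['tool_pos']-[.5593,-.1655,.145];print(s['tool_pos'],a,s['gripper_width'],s['ft_force'],s['eef_rot'],'mixer x',d[0]*.9684-d[1]*.2495,'y',d[0]*.2495+d[1]*.9684,'z',d[2])
"
```

```text
[ 0.3611 -0.1148  0.2003] -14.47317917199733 0.09762859637373106 [-6.2626  1.2356 -1.8835] [-0.0008  0.992  -0.126  -0.0017] mixer x -0.20461513313007518 y -0.000336221752499824 z 0.05528619202452428
```

Request:
move_arm:
  series:
    - [-0.05, 0, 0.15, 0, 0, 0]
    - [-0.03, 0, 0.15, 0, 0, 0]
    - [-0.02, 0, 0.15, 0, 0, 0]
    - [-0.01, 0, 0.1, 0, 0, 0]
    - [0, 0, 0.05, 0, 0, 0]

```text
t: 62.25
tool_pos: [0.3556, -0.1133, 0.1709]
eef_rot: [-0.001, 0.992, -0.126, -0.002]
ft_force: [-9.4, 1.2, 3.3]
gripper_width: 0.091
```

Request:
move_arm:
  series:
    - [0, 0, 0.05, 0, 0, 0]
    - [0, 0, 0.05, 0, 0, 0]
    - [0, 0, 0.05, 0, 0, 0]
    - [0, 0, 0, 0, 0, 0]
    - [0, 0, 0, 0, 0, 0]

```text
t: 62.75
tool_pos: [0.3549, -0.1132, 0.164]
eef_rot: [-0.001, 0.992, -0.126, -0.003]
ft_force: [-9.9, 1.7, 9.8]
gripper_width: 0.098
```

```bash
python3 -c "
from h import *
s,a=pose();d=s['tool_pos']-[.5593,-.1655,.145];print(s['tool_pos'],a,s['gripper_width'],s['ft_force'],s['eef_rot'],'mixer x',d[0]*.9684-d[1]*.2495,'y',d[0]*.2495+d[1]*.9684,'z',d[2])
"
```

```text
[ 0.3549 -0.1132  0.164 ] -14.441171075033616 0.09762417882645999 [-9.8708  1.6872  9.8311] [-0.0008  0.9921 -0.1257 -0.0025] mixer x -0.21096125024624712 y -0.00032226711582260953 z 0.018984501514473784
```

Request:
move_arm:
  series:
    - [0, 0, 0, 0, 0, 0]
    - [0, 0, 0, 0, 0, 0]
    - [0, 0, 0, 0, 0, 0]
    - [0, 0, -0.3, 0, 0, 0]
    - [0, 0, -0.6, 0, 0, 0]
  claw: 0.25

```text
t: 63.25
tool_pos: [0.3571, -0.1135, 0.2075]
eef_rot: [-0.001, 0.992, -0.126, -0.0]
ft_force: [-0.1, -0.5, -0.3]
gripper_width: 0.246
```

Request:
move_arm:
  series:
    - [0, 0, -0.7, 0, 0, 0]
    - [0, 0, -0.7, 0, 0, 0]
    - [0, 0, 0, 0, 0, 0]
    - [0, 0, 0, 0, 0, 0]
    - [0, 0, 0, 0, 0, 0]
  claw: 0

```text
t: 63.75
tool_pos: [0.3569, -0.1136, 0.277]
eef_rot: [-0.001, 0.992, -0.126, 0.0]
ft_force: [0.6, 0.4, 0.4]
gripper_width: 0.001
```

```bash
python3 -c "
from h import *
im=shot('top','t9.png');sd=shot('side','s9.png')
cv2.imwrite('pics/c9.png',np.hstack([cv2.resize(im[160:320,285:505,::-1],(385,280),interpolation=2),cv2.resize(sd[150:310,250:470,::-1],(385,280),interpolation=2)]))
hg=np.array([.5593,-.1655,.145]);X=np.array([.9684,-.2495]);Y=np.array([.2495,.9684])
for a in(0,.1):
  for y in (-.05,.05):
    x=-.21*np.cos(a)+.02*np.sin(a);z=.21*np.sin(a)+.02*np.cos(a);P=np.r_[hg[:2]+X*x+Y*y,.145+z];p,q=proj('top',P),proj('side',P);print(a,y,p,'crop',(p-[285,160])*1.75,q,(q-[250,150])*1.75+[385,0])
print(tri((310.1,229.4),(305.1,220.1)))
s,a=pose();print(s['tool_pos'],a,s['gripper_width'],s['ft_force'])
"
```

```text
0 -0.05 [420.8341 305.3302] crop [237.7097 254.3278] [430.0719 210.6573] [700.1259 106.1502]
0 0.05 [375.7144 293.7863] crop [158.7501 234.1261] [395.2562 221.7402] [639.1983 125.5453]
0.1 -0.05 [422.9115 304.6013] crop [241.3451 253.0524] [430.2009 201.8903] [700.3515  90.808 ]
0.1 0.05 [376.939  292.8407] crop [160.8932 232.4712] [395.1732 212.7344] [639.0531 109.7853]
(array([0.5066, 0.0757, 0.17  ]), np.float64(0.0016741462925024236))
[ 0.3566 -0.1135  0.2768] -14.488393989811698 0.002549819539772428 [-0.988  -1.5411  0.363 ]
```

View pics/c9.png

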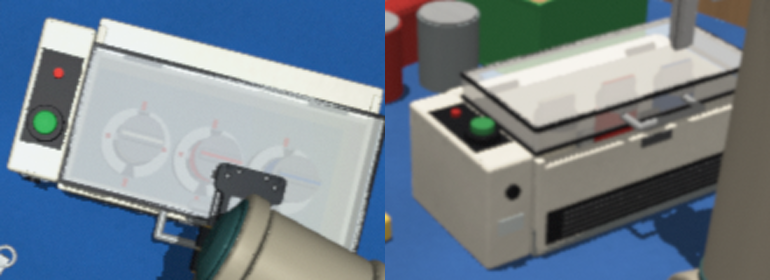

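Request:
move_arm:
  series:
    - [0.44, 0, 0, 0, 0, 0]
    - [0.44, 0, 0, 0, 0, 0]
    - [0, 0, 0.5, 0, 0, 0]
    - [0, 0, 0.5, 0, 0, 0]
    - [0, 0, 0.3, 0, 0, 0]

```text
t: 64.35
tool_pos: [0.3986, -0.1241, 0.2103]
eef_rot: [-0.001, 0.992, -0.126, -0.001]
ft_force: [-0.1, -0.1, 0.1]
gripper_width: 0.008
```

Request:
move_arm:
  series:
    - [0, 0, 0.1, 0, 0, 0]
    - [0, 0, 0.08, 0, 0, 0]
    - [0, 0, 0.06, 0, 0, 0]
    - [0, 0, 0, 0, 0, 0]
    - [0, 0, 0, 0, 0, 0]

```text
t: 64.85
tool_pos: [0.4002, -0.125, 0.2022]
eef_rot: [-0.0, 0.992, -0.126, 0.002]
ft_force: [-0.8, -0.5, 4.5]
gripper_width: 0.004
```

Request:
move_arm:
  series:
    - [0, 0, 0.06, 0, 0, 0]
    - [0, 0, 0.06, 0, 0, 0]
    - [0, 0, 0, 0, 0, 0]
    - [0, 0, 0, 0, 0, 0]
    - [0, 0, 0, 0, 0, 0]

```text
t: 65.35
tool_pos: [0.4003, -0.125, 0.2017]
eef_rot: [0.001, 0.992, -0.126, 0.003]
ft_force: [-10.2, 5.4, 41.7]
gripper_width: 0.002
```

Request:
move_arm:
  series:
    - [0, 0, -0.4, 0, 0, 0]
    - [0, 0, -0.7, 0, 0, 0]
    - [0, 0, -0.6, 0, 0, 0]
    - [0, 0, 0, 0, 0, 0]
    - [0, 0, 0, 0, 0, 0]

```text
t: 65.85
tool_pos: [0.4, -0.125, 0.2804]
eef_rot: [-0.0, 0.992, -0.126, 0.002]
ft_force: [-0.5, 0.1, -0.2]
gripper_width: 0.006
```

```bash
python3 -c "
from h import *
plan(.5066,.0757,.23,-14.45)
plan(.5066,.0757,.187,-14.45,(.5066,.0757,.23,-14.45))"
```

```text
from [ 0.4    -0.125   0.2804] yaw -14.5: turn -0.007 shift [ 1.063 -4.419  1.007] rows>=4.7
from [0.5066 0.0757 0.23  ] yaw -14.4: turn -0.000 shift [ 0.   -0.    0.86] rows>=0.9
```

Request:
move_arm:
  series:
    - [0.09, -0.35, 0, 0, 0, 0]
    - [0.15, -0.6, 0, 0, 0, 0]
    - [0.17, -0.7, 0, 0, 0, 0]
    - [0.17, -0.7, 0, 0, 0, 0]
    - [0.17, -0.7, 0, 0, 0, 0]

```text
t: 66.35
tool_pos: [0.4738, 0.0147, 0.2785]
eef_rot: [-0.0, 0.992, -0.126, -0.001]
ft_force: [1.1, -0.5, 0.5]
gripper_width: 0.007
```

Request:
move_arm:
  series:
    - [0.15, -0.65, 0.3, 0, 0, 0]
    - [0.11, -0.47, 0.4, 0, 0, 0]
    - [0.05, -0.25, 0.4, 0, 0, 0]
    - [0, 0, 0, 0, 0, 0]
    - [0, 0, 0, 0, 0, 0]

```text
t: 66.85
tool_pos: [0.5055, 0.0757, 0.2242]
eef_rot: [0.0, 0.992, -0.126, -0.001]
ft_force: [-0.6, -0.6, 0.6]
gripper_width: 0.007
```

```bash
python3 -c "
from h import *
plan(.5066,.0757,.188,-14.45)"
```

```text
from [0.5055 0.0757 0.2242] yaw -14.5: turn -0.000 shift [ 0.021 -0.006  0.725] rows>=0.7
```

Request:
move_arm:
  series:
    - [0, 0, 0.25, 0, 0, 0]
    - [0, 0, 0.25, 0, 0, 0]
    - [0, 0, 0.15, 0, 0, 0]
    - [0, 0, 0.05, 0, 0, 0]
    - [0, 0, 0, 0, 0, 0]

```text
t: 67.35
tool_pos: [0.5061, 0.0756, 0.1901]
eef_rot: [-0.0, 0.992, -0.126, 0.0]
ft_force: [-0.5, -0.1, -0.3]
gripper_width: 0.003
```

Request:
move_arm:
  series:
    - [0, 0, 0.05, 0, 0, 0]
    - [0, 0, 0.05, 0, 0, 0]
    - [0, 0, 0.05, 0, 0, 0]
    - [0, 0, 0, 0, 0, 0]
    - [0, 0, 0, 0, 0, 0]

```text
t: 67.85
tool_pos: [0.507, 0.0758, 0.1838]
eef_rot: [-0.0, 0.992, -0.126, 0.002]
ft_force: [-1.1, -0.7, 4.6]
gripper_width: 0.002
```

Request:
move_arm:
  series:
    - [0, 0, 0.04, 0, 0, 0]
    - [0, 0, 0.04, 0, 0, 0]
    - [0, 0, 0, 0, 0, 0]
    - [0, 0, 0, 0, 0, 0]
    - [0, 0, 0, 0, 0, 0]

```text
t: 68.35
tool_pos: [0.507, 0.0758, 0.1833]
eef_rot: [-0.0, 0.992, -0.126, 0.003]
ft_force: [-6.9, -0.8, 24.8]
gripper_width: 0.006
```

Request:
move_arm:
  series:
    - [0, 0, 0.03, 0, 0, 0]
    - [0, 0, 0, 0, 0, 0]
    - [0, 0, 0, 0, 0, 0]
    - [0, 0, 0, 0, 0, 0]
    - [0, 0, 0, 0, 0, 0]

```text
t: 68.85
tool_pos: [0.5071, 0.0758, 0.1832]
eef_rot: [-0.0, 0.992, -0.126, 0.003]
ft_force: [-9.1, -0.3, 30.8]
gripper_width: 0.004
```

```bash
cat > g.py <<'E'
from h import *
import sys
im=shot('side',f's_{sys.argv[1]}.png')
for f in(im,cv2.imread('pics/s9.png')[:,:,::-1]):
    c=f[205:240,288:325,::-1].copy();h=cv2.cvtColor(c,cv2.COLOR_BGR2HSV).astype(int)
    m=(h[...,0]>50)&(h[...,0]<80)&(h[...,1]>100);ys,xs=np.nonzero(m)
    print(m.sum(),[(r+205,int(m[r].sum()),int(np.nonzero(m[r])[0].min())+288,int(np.nonzero(m[r])[0].max())+288) for r in range(35) if m[r].any()])
    cv2.imwrite('pics/b.png',0*c) if 0 else None
s,a=pose();print(s['tool_pos'],s['ft_force'],s['moment'])
a=cv2.resize(im[195:250,275:340,::-1],(390,330),interpolation=2);b=cv2.resize(cv2.imread('pics/s9.png')[195:250,275:340],(390,330),interpolation=2);cv2.imwrite('pics/btn.png',np.hstack([a,b]))
E
python3 g.py press
```

```text
64 [(221, 1, 299, 299), (222, 5, 298, 312), (223, 9, 298, 312), (224, 15, 298, 312), (225, 14, 299, 312), (226, 12, 300, 311), (227, 8, 302, 309)]
134 [(217, 10, 300, 309), (218, 12, 299, 310), (219, 15, 298, 312), (220, 15, 298, 312), (221, 15, 298, 312), (222, 15, 298, 312), (223, 14, 299, 312), (224, 14, 299, 312), (225, 13, 299, 311), (226, 10, 301, 310), (227, 1, 306, 306)]
[0.5071 0.0758 0.1832] [-9.0797 -1.4966 31.16  ] [-0.258   1.6213  0.0216]
```

View pics/btn.png

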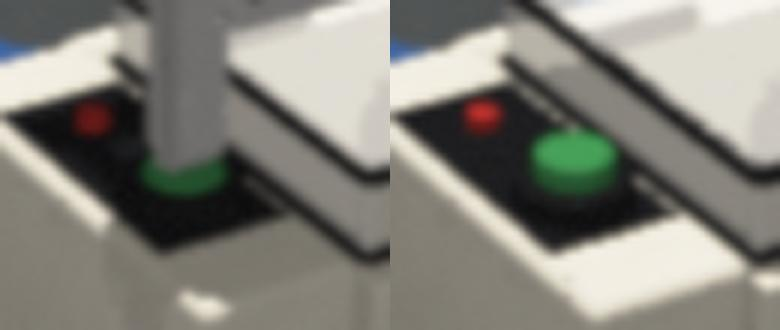

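Request:
move_arm:
  series:
    - [0, 0, -0.2, 0, 0, 0]
    - [0, 0, -0.4, 0, 0, 0]
    - [0, 0, -0.7, 0, 0, 0]
    - [0, 0, -0.7, 0, 0, 0]
    - [0, 0, -0.5, 0, 0, 0]

```text
t: 69.4
tool_pos: [0.5071, 0.0761, 0.3046]
eef_rot: [-0.001, 0.992, -0.126, 0.002]
ft_force: [0.0, -0.2, 0.4]
gripper_width: 0.005
```

Request:
move_arm:
  series:
    - [-0.5, 0, -0.3, 0, 0, 0]
    - [-0.6, 0, 0, 0, 0, 0]
    - [-0.6, 0, 0, 0, 0, 0]
    - [-0.4, 0, 0, 0, 0, 0]
    - [0, 0, 0, 0, 0, 0]

```text
t: 69.9
tool_pos: [0.4027, 0.1027, 0.3176]
eef_rot: [-0.001, 0.992, -0.125, 0.001]
ft_force: [0.8, 0.1, 0.4]
gripper_width: 0.006
```

```bash
python3 g.py end; python3 -c "
from h import *
im=shot('top','tend.png');sd=cv2.imread('pics/s_end.png')
cv2.imwrite('pics/end.png',np.hstack([cv2.resize(im[80:340,140:520,::-1],(420,287)),cv2.resize(sd[150:410,120:460],(375,287))]))
s=env.sense();print(s['t'],s['tool_pos'],s['ft_force'])"
```

```text
136 [(217, 10, 300, 309), (218, 13, 299, 311), (219, 15, 298, 312), (220, 15, 298, 312), (221, 15, 298, 312), (222, 15, 298, 312), (223, 14, 299, 312), (224, 14, 299, 312), (225, 13, 299, 311), (226, 10, 301, 310), (227, 2, 305, 306)]
134 [(217, 10, 300, 309), (218, 12, 299, 310), (219, 15, 298, 312), (220, 15, 298, 312), (221, 15, 298, 312), (222, 15, 298, 312), (223, 14, 299, 312), (224, 14, 299, 312), (225, 13, 299, 311), (226, 10, 301, 310), (227, 1, 306, 306)]
[0.4044 0.1024 0.3176] [ 0.6339 -0.3767 -0.1599] [-0.0198 -0.0463 -0.0044]
70.0 [0.4053 0.1021 0.3175] [ 0.0397  0.2425 -0.4767]
```

View pics/end.png

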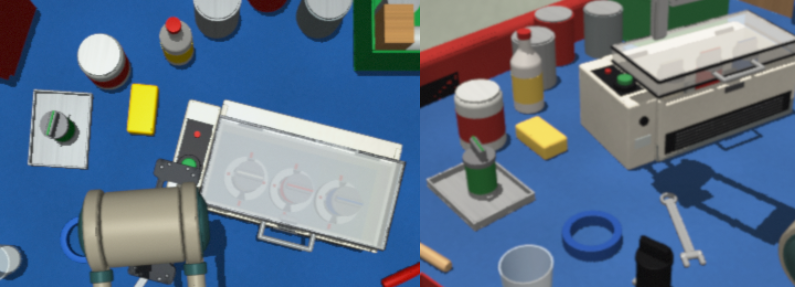

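```bash
python3 -c "
from rig import env
print(env.close_job())"
```

```text
the job is handed in; nothing more can be done
None
```

The batch is changed and the job is handed in at about 70 s of robot time; the report gave no verdict.

**What I did**
- **Green pot:** it now stands upright in the drip tray, about 3 mm from the tray's centre. It was not locked as the task says. Its bar lay along the entry slots and it lifted straight out, so I did no push-and-turn.
- **Other pots:** cream is in holder1, red in holder2 and blue in holder3. For each, the grip height showed it locked home, it held against an upward pull of 18 to 25 N, and the picture shows its bar along the row. The cream pot was knocked aside mid-run, so I measured it again before gripping it.
- **Hood:** I closed it by the handle. Pressing its front edge met a hard stop at 185 mm, the height of the shut hood.
- **Start button:** I pressed it to a hard stop at about 31 N. The picture showed it roughly 6 mm down, and back to its released shape afterwards.

In the last picture the paint tin and bottle stand upright, and the arm is clear of everything.

**What disagreed or came close to a limit**
- **Joint 6:** once it sat at its range limit, reading -2.705 against -2.70, before I backed it off.
- **Hood check:** the fingertips reached 41.7 N. The 40 N limit names the arm and gripper body, and I took it not to cover the fingertips.
- **Button height:** it seemed to touch a few millimetres higher than its nominal height. I judged full travel by the hard stop and the picture.

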